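# Screw the last foot of the chopping board in square

## Robot

A 7-joint arm with a two-finger parallel gripper is mounted at the origin on a cart in front of the work surface, level with it; the furniture and walls round the work are solid. World frame = base frame: x ahead of the robot, y to its left, z up, the work surface at z = 0. Lengths are in m, angles in rad, forces in N, time in s.
With the tool pointing down it reaches from about 0.425 to 0.925 m from the base axis. Payload 6.8 kg.
Tool frame: the origin (TCP) lies midway between the tips of the shut fingers; the grasp point (between the pads) lies 19 mm behind it; y points along the fingers, z is the direction in which the jaws open and shut, and the axes are right-handed (so a half turn about y gives the same grasp; the last joint's range is limited). The gripper opens to 85 mm and grips with 20 to 120 N. Pads are 22 mm wide; open, the fingers measure 114 mm over their backs; the gripper's body (76 mm by 85 mm) begins 54 mm behind the grasp point. The pads swing forward as they close: fully open they stand 13 mm farther back than shut.
Start: joints at [1.032, 0.477, 0.022, 1.555, -0.011, 1.109, -0.083], TCP at [0.282, -0.613, 0.231] pointing down, gripper open.
Joint ranges: [-2.96, 2.96], [-0.34, 2.1], [-1.41, 1.46], [0.24, 2.44], [-1.37, 4.51], [0.17, 1.92], [-2.96, 2.96]. Speed limits (rad/s): [2.39, 2.39, 3.14, 3.14, 3.14, 3.14, 3.14].

## Interface

Orientations are given as a unit quaternion [w, x, y, z].
In Python, from station import bot gives the robot as it stands. The module is installed in compiled form; this text tells all that it offers.
- The arm moves only by the shell command python3 -m crank 'ROWS' [FORCE]. ROWS is JSON, a list of rows, each an object with "linear": the shift along the tool's x, y, z in m, a list of three; "dr": the turn, a rotation vector about the tool's x, y, z in degrees, a list of three; "hand": the gripper command: -1 is shut, 1 is fully open, values between are in proportion. A call has 1 to 10 rows; each row is the pose to reach, as a shift and turn from the pose commanded when the call began, along the tool's axes at that moment; what a row does not reach only later rows make up. A row lasts 1/12 s, in which the tool goes at most 41.7 mm and 7.16 degrees, less where a joint would pass 70% of its speed; a pose out of reach is approached as far as the arm can. A call with a gripper value outside its range is refused whole. The fingers move at their own pace and stop on an object; FORCE is the grip in N (left out, the last holds). Time passes only in rows, so rows that repeat a pose let the fingers close. It gives the time, the measured TCP pose, the force and the opening at its end, in the units of the state.
- bot.get_obs(): the state, without advancing time (a new reading comes with each control period).
- bot.read_camera(name): name is "scene" or "top" or "wrist"; returns the picture (420x560x3 uint8, blue, green, red); there is no depth.
- bot.camera_params(name): a dict with "K" (3x3 intrinsics, pixels), "R" (3x3) and "t" (3): a world point X has camera coordinates R X + t; the wrist camera has in their place "hand_eye" (4x4, takes a point from camera to tool coordinates, whose origin is the TCP and whose axes are the tool frame's). Camera axes: x right, y down, z forward; pixel columns grow to the right and rows downward; lengths in m; the calibration is good to about 2 mm. A picture is of the moment at which its call begins: read the wrist's pose just before it. camera_params takes no time and is no camera call.
- bot.hand_in(): hands the job in, once; it reports no verdict.
Trained networks look in the newest picture that a camera, given by its name, has taken for a name from the list of things; names that differ only in an ending like _2 or _b are one class to them, and where a whole thing is asked for, a point or a joint stands for the part that bears it (a point fixed in the world has none). Each returns a list of dicts, best first, with "score" (0 to 1); they miss things now and then, are a little off and sometimes report something else, mostly with a low value. They report only what shows in the picture. A call takes as long as a camera call. They do not tell look-alikes from the thing itself.
- bot.search_frame(camera, target): "extent" ([left, top, right, bottom] in pixels, round what is visible of it).
- bot.cut_out(camera, target): "pixels" (420x560 bool, what is visible of it) and "extent" ([left, top, right, bottom] in pixels, round what is visible of it).
- bot.place_of(camera, target): "xy" ([column, row] in pixels: a listed point, or the origin of a listed thing).
The state is a dict: "t": time; "q": joint angles; "joint_vel": joint speeds; "joint_torque": joint torques, N m; "eef_pos": TCP position; "tool_rot": TCP orientation; "contact_force": force on the tool from outside, world axes, zero at the start; "torque": the same for the moment, N m; "gripper_width": opening from 0.0 (shut) to 1.0 (fully open).
Only numpy, scipy, OpenCV 4.12 (cv2) and the standard library are available. Lean on these libraries where they do the work, as an engineer would, in place of code of your own. Each camera call takes 0.05 s, during which the arm holds its last target. There are 200 camera calls.

## Task

The chopping board lies upside down and its fourth foot stands crooked in its screw hole. Take the hand driver from its block, seat its square bit fully in that foot's socket and bring the foot upright before you begin to turn; then, keeping the bit seated with a gentle push, turn the foot clockwise until it meets its stop, still square to the board, without forcing it. Put the driver back upright and fully down in its block, do not touch that foot with the fingers, and leave the jar and the lemon where they are.

Things in the scene. Friction and masses are not known exactly. Their poses are not given: they have to be found in the camera images.
- driver: Hand driver, 127 mm long, 0.14 kg, standing loose in its block. Origin: centre of the bit's flat tip; z up to the handle. Steel bit 10 mm square to z 22; round shaft 12 mm thick to 55; collar 28 mm across to 61; pale wooden handle 27 mm square to 123, cap to 127. Flats of bit and handle are square to x and y, alike every quarter turn. Yaw within 0.4 of the block's.
- stand: Driver block, fixed, wood, 64 x 64 mm, 58 mm high, with one upright hole 18 mm square, 56 mm deep, at its centre, edges chamfered 2 mm. Origin: centre of its underside on the worktop. With the driver fully down its collar rests on the block and the driver's origin is 3 mm above the worktop.
- board: Chopping board lying upside down, fixed, dark wood, 150 (x) x 210 (y) x 22 mm thick; origin: centre of the face on the worktop, z up. It has a foot near each corner, at x +-50, y +-80 mm. Three are home; the one at x -50, y -80 is the loose one. To the right of the work, clear of it, a tall dish rack stands on the worktop at x 0.5 to 0.9 m, y below -0.1 m: pass round or over it.
- hole (a point): Mouth of the screw hole of the loose foot, on the board's upper face (22 mm above the worktop), axis vertical (z up). The foot leans about this point.
- foot: Loose foot: grey rubber block 32 mm square, 34 mm high, on a steel flange 36 mm across, 3 mm thick, with a stud in the hole. Origin on its axis, at the hole's mouth at joint 0; z along its axis, x and y square to block and socket. Flange's underside 2 mm above the origin: it meets the board when sunk 2 mm. Leans 0.09 to 0.16 rad at first; a lean stays as put (about 3 N sideways at the socket moves it).
- foot_socket (a point): Centre of the mouth of the socket in the top of the loose foot, 39 mm above the foot's origin, axes as the foot's. The socket is 11 mm square, 16 mm deep, mouth edges broken 0.5 mm, alike every quarter turn; when the driver is seated its origin is at the socket's floor, 16 mm below this point.
- foot_turn (a joint): Turning of the loose foot's stud in its thread, rad, growing clockwise from above; sinks 2 mm per rad. Starts at -0.2 to 0.2; the thread bites at 0.35; the stop (fully home) is at 1.0. Turning takes 0.04 N m, the rubber block twists 2 rad per N m on the stud; past the stop the bit's load soon exceeds 25 N (at about 0.1 N m). The bit has about 0.1 rad of play either way in the socket.
- jar: Small round jar with a dark lid, 42 mm across, 70 mm high, bystander; origin: centre of its underside.
- lemon: Lemon, 78 x 55 x 56 mm, bystander; origin: centre of its underside.
Mind the look-alikes: they are no part of the job. Leave any orange or red look-alike of the driver alone.

How it is judged:
On the way, in this order (a step that is already met when the one before it is completed fails the run):
1. the bit is seated in the loose foot's socket (within 3 mm of its floor) and the foot is upright within 0.05 rad, before the thread bites (joint below 0.35) (z of driver in the frame of foot_socket below -0.013 m and distance between driver and foot_socket below 0.018 m and angle between foot's own z axis and vertical below 0.05 rad and value of joint foot_turn below 0.35 rad), for 0.2 s.
2. the foot is turned home (joint above 0.92), upright within 0.05 rad (value of joint foot_turn above 0.92 rad and angle between foot's own z axis and vertical below 0.05 rad), for 0.2 s.
At the end, for the whole second after the job is handed in: The loose foot is home (joint above 0.92) and upright within 0.05 rad; the driver stands at rest and released, fully down in its block (origin below 7 mm above the worktop, within 8 mm of the block's axis, upright within 0.1 rad) (all of step 2 and horizontal distance between driver and stand below 0.008 m and height (world z) of driver below 0.007 m and angle between driver's own z axis and vertical below 0.1 rad and linear speed of driver below 0.02 m/s); the robot touches nothing.
It fails at once if the foot is turned into the bite of the thread (joint above 0.35) while leaning more than 0.06 rad (value of joint foot_turn above 0.35 rad and angle between foot's own z axis and vertical above 0.06 rad).
It fails at once if the foot is turned (faster than 0.1 rad/s, joint 0.35 to 0.9) with the bit more than 3.5 mm off the socket's floor (value of joint foot_turn between 0.35 and 0.9 rad and velocity of joint foot_turn above 0.1 rad/s and z of driver in the frame of foot_socket above -0.0125 m).
It fails at once if the driver is forced: its contacts on the foot add up to more than 25 N (contact force between driver and foot above 25 N).
It fails at once if the fingers touch the loose foot (contact force between the fingers and foot above 0.5 N).
It fails at once if the jar or the lemon is moved more than 30 mm (distance of any of jar, lemon from where it was at the start of the episode above 0.03 m).
It also fails if it takes over 72 s, if anything falls off the work surface, if the arm or the gripper's body presses on something with over 40 N, if the wrist force passes 120 N, or if a joint passes its speed limit or range.

## Working session

There is one attempt and no reset: what is moved stays moved. The work goes in short steps, Python scripts to look and compute and a shell command to move; the robot and the scene stay as the last step left them, time stands still between calls to the robot, and variables do not carry over. Pictures are saved under pics/ and viewed, about 8 in all and at most 12, crops included, and the job is handed in when it is done.

```bash
mkdir -p pics
cat > h.py <<'E'
import numpy as np, cv2
from station import bot
from scipy.spatial.transform import Rotation as Ro
def rot(s): return Ro.from_quat(np.roll(s["tool_rot"],-1)).as_matrix()
def cam(name,s=None):
    p=bot.camera_params(name);K=np.array(p["K"])
    if "R" in p: return K,np.array(p["R"]),np.array(p["t"]).ravel()
    s=s or bot.get_obs();T=np.eye(4);T[:3,:3]=rot(s);T[:3,3]=s["eef_pos"]
    M=np.linalg.inv(T@np.array(p["hand_eye"]));return K,M[:3,:3],M[:3,3]
def proj(c,X):
    K,R,t=c;y=(K@(R@np.atleast_2d(X).T+t[:,None])).T;return y[:,:2]/y[:,2:]
def onz(c,uv,z):
    K,R,t=c;d=R.T@np.linalg.inv(K)@np.array([uv[0],uv[1],1.]);o=-R.T@t
    return o+d*(z-o[2])/d[2]
def tri(cs,uvs):
    A=[];b=[]
    for c,uv in zip(cs,uvs):
        K,R,t=c;d=R.T@np.linalg.inv(K)@np.array([uv[0],uv[1],1.]);d/=np.linalg.norm(d);P=np.eye(3)-np.outer(d,d)
        A.append(P);b.append(P@(-R.T@t))
    return np.linalg.lstsq(np.vstack(A),np.hstack(b),rcond=None)[0]
E
python3 - <<'E'
from h import *
s=bot.get_obs();print({k:np.round(v,3).tolist() for k,v in s.items()})
for n in ["scene","top"]:
    im=bot.read_camera(n);cv2.imwrite(f"pics/{n}0.png",im)
    c=cam(n);print(n,"campos",np.round(-c[1].T@c[2],3))
    for o in ["driver","stand","board","hole","foot","foot_socket","jar","lemon"]:
        r=bot.place_of(n,o);print(n,o,[(np.round(x["xy"]).tolist(),round(x["score"],2)) for x in r[:4]])
E
```

```text
{'t': 0.0, 'q': [1.032, 0.478, 0.022, 1.556, -0.011, 1.109, -0.083], 'joint_vel': [0.001, -0.002, 0.001, 0.001, -0.001, -0.001, -0.001], 'joint_torque': [-0.001, -59.645, 1.607, -28.12, 0.012, 0.009, -0.0], 'eef_pos': [0.282, -0.613, 0.23], 'tool_rot': [0.151, -0.151, 0.691, -0.69], 'contact_force': [-0.763, -0.081, 0.395], 'torque': [-0.022, 0.027, -0.019], 'gripper_width': 0.999}
scene campos [-0.066  0.7    0.795]
scene driver [([177.0, 260.0], 0.95), ([225.0, 322.0], 0.73)]
scene stand [([227.0, 273.0], 0.87)]
scene board [([329.0, 213.0], 0.8)]
scene hole [([375.0, 209.0], 0.95)]
scene foot [([374.0, 213.0], 0.74), ([245.0, 206.0], 0.68)]
scene foot_socket [([381.0, 200.0], 0.72)]
scene jar [([245.0, 207.0], 0.88)]
scene lemon [([318.0, 280.0], 0.76)]
top campos [0.489 0.279 0.904]
top driver [([205.0, 221.0], 0.75), ([176.0, 184.0], 0.53)]
top stand [([207.0, 219.0], 0.96), ([264.0, 273.0], 0.57)]
top board [([323.0, 213.0], 0.55)]
top hole [([348.0, 240.0], 0.6)]
top foot [([350.0, 244.0], 0.72), ([203.0, 223.0], 0.57)]
top foot_socket [([357.0, 244.0], 0.74)]
top jar [([266.0, 162.0], 0.72)]
top lemon [([264.0, 273.0], 0.96), ([320.0, 212.0], 0.52)]
```

Run:
```python
import cv2,numpy as np
a=cv2.imread("pics/scene0.png");b=cv2.imread("pics/top0.png")
cv2.imwrite("pics/both.png",cv2.resize(np.vstack([a,b]),(400*1,600)) if 0 else cv2.resize(np.hstack([a,b]),(800,300)))
```

```text
(no output)
```

View pics/scene0.png

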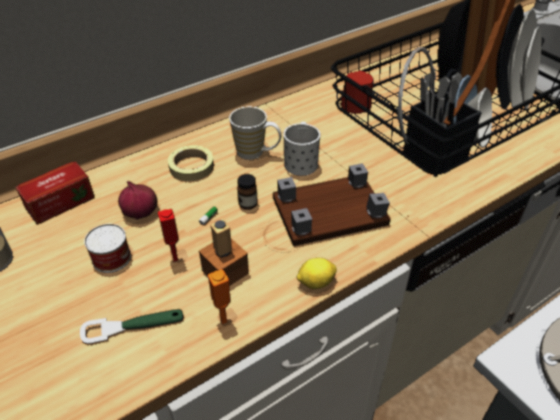

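View pics/top0.png

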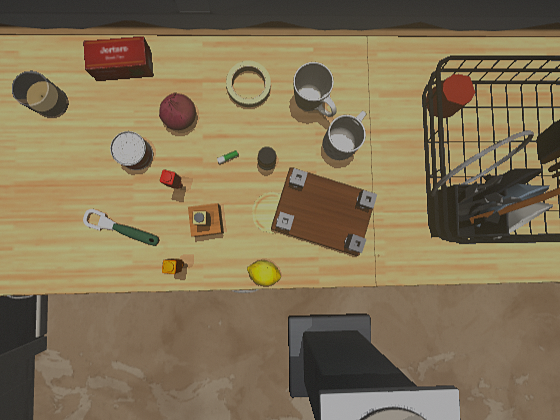

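Driver candidates in the scene view are the red one (169,230), the orange one (220,290), and the pale-handled one in the block (222,238; top view 202,217). I choose the pale one in the block. The loose foot is at the board's near right corner, top view (355,243).

Run:
```python
from h import *
from scipy.optimize import least_squares
ct,cs=cam("top"),cam("scene")
print("stand",onz(ct,(206,221),0.029),onz(cs,(227,273),0.0))
print("stand tri",tri([ct,cs],[(205,221),(227,273)]))
print("hole",onz(ct,(348,240),.022),onz(cs,(375,209),.022))
print("sock",tri([ct,cs],[(357,244),(381,200)]))
print("jar",onz(ct,(266,162),0),onz(cs,(245,207),0),"lemon",onz(ct,(264,273),0))
for p in [(298,179),(368,199),(285,221),(355,243)]: print(onz(ct,p,.059))
s=bot.get_obs();print(rot(s).round(3))
p=bot.camera_params("wrist");print(np.array(p["hand_eye"]).round(3),np.array(p["K"]).round(0))
a=cv2.imread("pics/scene0.png");b=cv2.imread("pics/top0.png")
A=cv2.resize(a[170:290,160:290],None,fx=3,fy=3,interpolation=2);B=cv2.resize(b[160:280,160:290],None,fx=3,fy=3,interpolation=2)
cv2.imwrite("pics/crop1.png",np.hstack([A,B]))
```

```text
stand [0.54031946 0.40706374 0.029     ] [0.53836976 0.40605249 0.        ]
stand tri [0.53949123 0.40990627 0.00229028]
hole [0.49243891 0.08954604 0.022     ] [0.4948952  0.07608034 0.022     ]
sock [0.48291196 0.07707862 0.05659549]
jar [0.67747218 0.27174063 0.        ] [0.67355516 0.28133303 0.        ] lemon [0.42098062 0.28044288 0.        ]
[0.62695091 0.20313703 0.059     ]
[0.5809463  0.05056369 0.059     ]
[0.5357649  0.23331558 0.059     ]
[0.48553643 0.08242732 0.059     ]
[[-0.909  0.     0.418]
 [-0.418 -0.    -0.909]
 [ 0.    -1.     0.   ]]
[[ 0.     0.948  0.318 -0.081]
 [-0.    -0.318  0.948 -0.144]
 [ 1.    -0.     0.    -0.   ]
 [ 0.     0.     0.     1.   ]] [[341.   0. 276.]
 [  0. 341. 202.]
 [  0.   0.   1.]]
```

View pics/crop1.png

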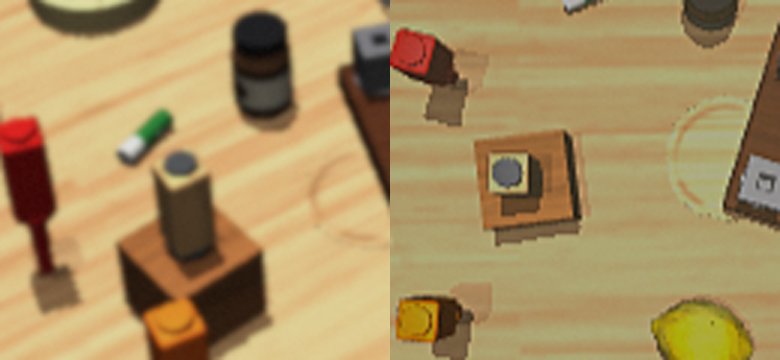

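The crop confirms it: the pale driver stands in the block, with its cap at about (508,172) in the crop's right half. Now I'll go round the rack towards the stand.

```bash
A='{"linear":[-0.089,-0.15,-0.194],"dr":[0,-10,0],"hand":1}'; python3 -m crank '[{"linear":[-0.089,-0.15,-0.194],"dr":[0,-10,0],"hand":1},{"linear":[-0.089,-0.15,-0.194],"dr":[0,-10,0],"hand":1},{"linear":[-0.089,-0.15,-0.194],"dr":[0,-10,0],"hand":1},{"linear":[-0.089,-0.15,-0.194],"dr":[0,-10,0],"hand":1},{"linear":[-0.089,-0.15,-0.194],"dr":[0,-10,0],"hand":1},{"linear":[-0.089,-0.15,-0.194],"dr":[0,-10,0],"hand":1},{"linear":[-0.298,-0.15,-0.317],"dr":[0,-40,0],"hand":1},{"linear":[-0.298,-0.15,-0.317],"dr":[0,-40,0],"hand":1},{"linear":[-0.298,-0.15,-0.317],"dr":[0,-40,0],"hand":1},{"linear":[-0.298,-0.15,-0.317],"dr":[0,-40,0],"hand":1}]' 60
python3 -c "
from h import *
s=bot.get_obs();print(rot(s).round(3),np.round(s['eef_pos'],3),np.round(s['q'],2))"
```

```text
t: 1.73
eef_pos: [0.3746, -0.2683, 0.3799]
tool_rot: [-0.373, 0.373, -0.6, 0.601]
contact_force: [1.2, -0.4, -0.3]
gripper_width: 1.004
[[-0.444  0.001  0.896]
 [-0.896 -0.001 -0.444]
 [ 0.001 -1.     0.002]] [ 0.375 -0.268  0.38 ] [ 0.75  0.01 -0.26  1.82  0.    1.31  0.02]
```

```bash
python3 -m crank '[{"linear":[-0.41,0,-0.083],"dr":[0,-31,0],"hand":1},{"linear":[-0.41,0,-0.083],"dr":[0,-31,0],"hand":1},{"linear":[-0.41,0,-0.083],"dr":[0,-31,0],"hand":1},{"linear":[-0.41,0,-0.083],"dr":[0,-31,0],"hand":1},{"linear":[-0.41,0,-0.083],"dr":[0,-31,0],"hand":1},{"linear":[-0.41,0,-0.083],"dr":[0,-31,0],"hand":1},{"linear":[-0.41,0,-0.083],"dr":[0,-31,0],"hand":1},{"linear":[-0.41,0,-0.083],"dr":[0,-31,0],"hand":1},{"linear":[-0.41,0,-0.083],"dr":[0,-31,0],"hand":1},{"linear":[-0.41,0,-0.083],"dr":[0,-31,0],"hand":1}]'
cat >> h.py <<'E'
def st():
    s=bot.get_obs();R=rot(s);p=np.array(s["eef_pos"])
    print("t",round(s["t"],2),"p",p.round(4),"zang",round(np.degrees(np.arctan2(R[1,2],R[0,2])),2),"F",np.round(s["contact_force"],1),"q",np.round(s["q"],2),"w",round(s["gripper_width"],3))
    return s,R,p
def go(X):
    s,R,p=st();print("linear to",X,(R.T@(np.array(X)-p)).round(4))
E
python3 -c "
from h import *
go([.539,.407,.25])"
```

```text
t: 2.57
eef_pos: [0.4837, 0.1338, 0.3797]
tool_rot: [0.519, -0.518, 0.481, -0.481]
contact_force: [-0.4, -0.1, 0.5]
gripper_width: 0.996
t 2.57 p [0.4837 0.1338 0.3797] zang 4.29 F [-0.4 -0.1  0.5] q [ 0.26  0.13 -0.71  1.72  0.09  1.32 -0.4 ] w 0.996
linear to [0.539, 0.407, 0.25] [-0.2683  0.1297  0.0754]
```

```bash
python3 -m crank '[{"linear":[-0.268,0.13,0.075],"dr":[0,0,0],"hand":1},{"linear":[-0.268,0.13,0.075],"dr":[0,0,0],"hand":1},{"linear":[-0.268,0.13,0.075],"dr":[0,0,0],"hand":1},{"linear":[-0.268,0.13,0.075],"dr":[0,0,0],"hand":1},{"linear":[-0.268,0.13,0.075],"dr":[0,0,0],"hand":1},{"linear":[-0.268,0.13,0.075],"dr":[0,0,0],"hand":1},{"linear":[-0.268,0.13,0.075],"dr":[0,0,0],"hand":1},{"linear":[-0.268,0.13,0.075],"dr":[0,0,0],"hand":1},{"linear":[-0.268,0.13,0.075],"dr":[0,0,0],"hand":1}]'
python3 - <<'E'
from h import *
s,R,p=st();c=cam("wrist",s);im=bot.read_camera("wrist");np.save("w1.npy",np.array(p))
for o in ["driver","stand"]:
    for r in bot.cut_out("wrist",o)[:2]:
        m=r["pixels"].astype(np.uint8);cn=max(cv2.findContours(m,0,1)[0],key=cv2.contourArea)
        print(o,r["score"],r["extent"],cv2.minAreaRect(cn))
# overlay expectation
for z,h,col in [(.058,.032,(0,255,0)),(.126,.0135,(255,0,0))]:
    a=np.radians(5);P=np.array([[i,j] for i,j in [(-1,-1),(1,-1),(1,1),(-1,1)]])*h
    P=P@np.array([[np.cos(a),np.sin(a)],[-np.sin(a),np.cos(a)]])+[.539,.407]
    cv2.polylines(im,[proj(c,np.c_[P,np.full(4,z)]).round().astype(int)],True,col,1)
cv2.imwrite("pics/w1.png",im)
E
```

```text
t: 3.32
eef_pos: [0.536, 0.4083, 0.2465]
tool_rot: [-0.519, 0.521, -0.481, 0.478]
contact_force: [-0.3, -1.1, -0.9]
gripper_width: 0.999
t 3.32 p [0.536  0.4083 0.2465] zang 4.62 F [-0.3 -1.1 -0.9] q [-0.26  0.56 -0.72  1.5   0.38  1.23 -0.95] w 0.999
driver 0.91 [356.8, 101.9, 418.1, 146.6] ((386.1643981933594, 121.0616455078125), (59.573944091796875, 36.51683807373047), 20.556045532226562)
driver 0.91 [146.6, 95.4, 208.3, 135.1] ((176.31080627441406, 110.6351318359375), (55.40245819091797, 41.59294128417969), 9.462322235107422)
stand 0.86 [248.6, 135.9, 314.7, 206.7] ((283.0667724609375, 172.0377197265625), (70.8438949584961, 65.2142562866211), 88.49256896972656)
```

View pics/w1.png

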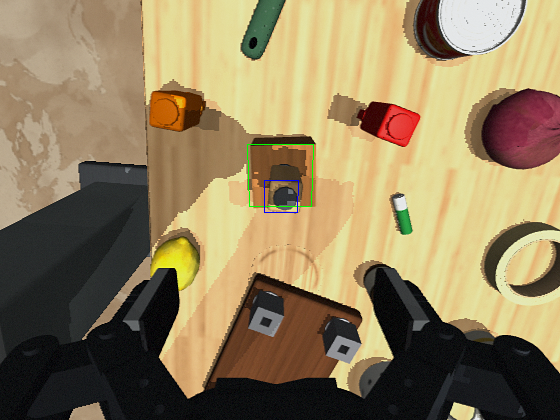

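The wrist view shows the block at (282,172), with the driver's cap in the blue predicted box, at about (285,198). I'll take a close crop for the handle yaw.

Run:
```python
from h import *
im=bot.read_camera("wrist")
g=np.clip(im[130:215,240:325].astype(float)*2.2,0,255).astype(np.uint8)
cv2.imwrite("pics/w1c.png",cv2.resize(g,None,fx=7,fy=7,interpolation=cv2.INTER_CUBIC))
```

```text
(no output)
```

View pics/w1c.png

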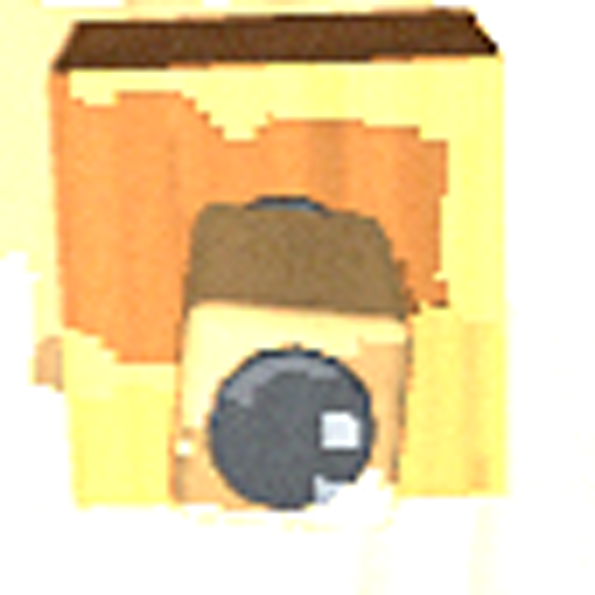

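Run:
```python
from h import *
s,R,p=st();c=cam("wrist",s)
print("cap",onz(c,(281.7,191.1),.130),"handle",onz(c,(281.8,188.6),.126),"block",onz(c,(279.7,171.1),.058))
go([.540,.411,.075])
```

```text
t 3.52 p [0.5391 0.4032 0.2502] zang 4.21 F [-0.4 -0.4  0.2] q [-0.25  0.56 -0.72  1.5   0.38  1.23 -0.95] w 0.997
cap [0.54323891 0.40639584 0.13      ] handle [0.543315   0.40734268 0.126     ] block [0.54249957 0.40587451 0.058     ]
t 3.52 p [0.5391 0.4032 0.2502] zang 4.21 F [-0.4 -0.4  0.2] q [-0.25  0.56 -0.72  1.5   0.38  1.23 -0.95] w 0.997
linear to [0.54, 0.411, 0.075] [-0.0078  0.1752  0.0012]
```

```bash
python3 -m crank '[{"linear":[-0.0035,0.04,0.0043],"dr":[0,5.5,0],"hand":1},{"linear":[-0.0035,0.08,0.0043],"dr":[0,5.5,0],"hand":1},{"linear":[-0.0035,0.12,0.0043],"dr":[0,5.5,0],"hand":1},{"linear":[-0.0035,0.15,0.0043],"dr":[0,5.5,0],"hand":1},{"linear":[-0.0035,0.175,0.0043],"dr":[0,5.5,0],"hand":1},{"linear":[-0.0035,0.175,0.0043],"dr":[0,5.5,0],"hand":1},{"linear":[-0.0035,0.175,0.0043],"dr":[0,5.5,0],"hand":1}]' 60
python3 - <<'E'
from h import *
s,R,p=st();print(R.round(4));c=cam("wrist",s);im=bot.read_camera("wrist")
cv2.imwrite("pics/w2.png",im)
go([.543,.407,.075])
E
```

```text
t: 4.1
eef_pos: [0.5428, 0.4068, 0.0746]
tool_rot: [-0.494, 0.495, -0.505, 0.506]
contact_force: [-0.2, 0.5, 0.1]
gripper_width: 1.001
t 4.1 p [0.5428 0.4068 0.0746] zang -1.28 F [-0.2  0.5  0.1] q [-0.32  0.73 -0.62  1.63  0.5   0.95 -1.14] w 1.001
[[-2.240e-02 -3.000e-04  9.997e-01]
 [-9.997e-01 -1.400e-03 -2.240e-02]
 [ 1.400e-03 -1.000e+00 -2.000e-04]]
t 4.15 p [0.5435 0.4082 0.0763] zang -1.26 F [-0.   0.5  0.9] q [-0.32  0.73 -0.62  1.63  0.5   0.95 -1.14] w 0.997
linear to [0.543, 0.407, 0.075] [ 0.0012  0.0013 -0.0004]
```

View pics/w2.png

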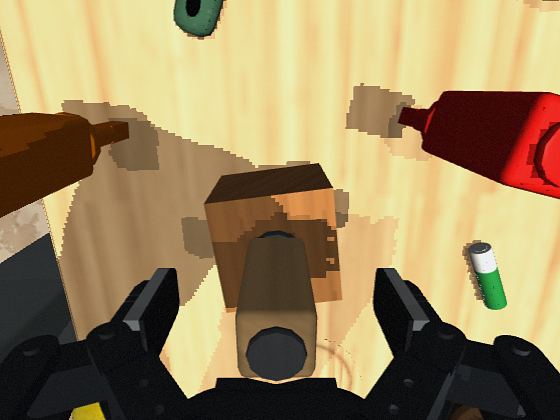

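The driver is centred between the pads, handle flats square to the jaws (cap at (276,352)). Closing and lifting.

```bash
python3 -m crank '[{"linear":[0,0,0],"dr":[0,0,0],"hand":-1},{"linear":[0,0,0],"dr":[0,0,0],"hand":-1},{"linear":[0,0,0],"dr":[0,0,0],"hand":-1},{"linear":[0,0,0],"dr":[0,0,0],"hand":-1},{"linear":[0,0,0],"dr":[0,0,0],"hand":-1},{"linear":[0,0,0],"dr":[0,0,0],"hand":-1},{"linear":[0,0,0],"dr":[0,0,0],"hand":-1},{"linear":[0,0,0],"dr":[0,0,0],"hand":-1}]' 90
python3 -m crank '[{"linear":[0,-0.01,0],"dr":[0,0,0],"hand":-1},{"linear":[0,-0.03,0],"dr":[0,0,0],"hand":-1},{"linear":[0,-0.06,0],"dr":[0,0,0],"hand":-1},{"linear":[0,-0.09,0],"dr":[0,0,0],"hand":-1},{"linear":[0,-0.12,0],"dr":[0,0,0],"hand":-1},{"linear":[0,-0.12,0],"dr":[0,0,0],"hand":-1},{"linear":[0,-0.12,0],"dr":[0,0,0],"hand":-1}]'
python3 - <<'E'
from h import *
st()
cs=cam("scene");im=bot.read_camera("scene");ct=cam("top");t=bot.read_camera("top")
cv2.imwrite("pics/lift.png",np.hstack([cv2.resize(im[130:300,150:300],None,fx=3,fy=3,interpolation=2)]))
E
```

```text
t: 4.82
eef_pos: [0.5426, 0.4089, 0.0752]
tool_rot: [-0.495, 0.494, -0.505, 0.505]
contact_force: [-0.7, -1.3, 5.6]
gripper_width: 0.301
t: 5.4
eef_pos: [0.5427, 0.4095, 0.1966]
tool_rot: [-0.496, 0.494, -0.505, 0.505]
contact_force: [-0.7, -0.7, -2.8]
gripper_width: 0.309
t 5.4 p [0.5427 0.4095 0.1966] zang -1.16 F [-0.7 -0.7 -2.8] q [-0.28  0.61 -0.68  1.54  0.41  1.14 -1.07] w 0.309
```

View pics/lift.png

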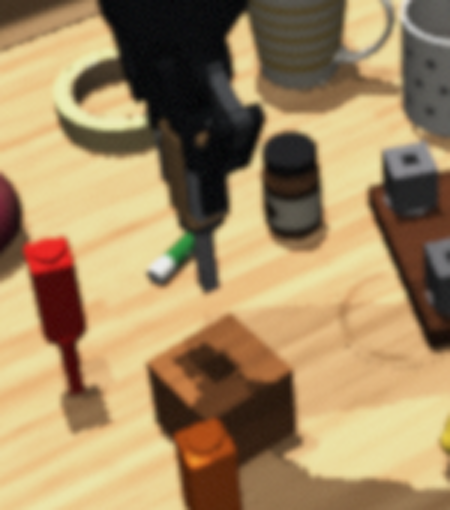

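Driver in hand and hanging straight, with the bit tip at about (210,285) in the crop. Next, a look at the board from close by.

```bash
python3 -m crank '[{"linear":[0.392,0,-0.067],"dr":[0,16,0],"hand":-1},{"linear":[0.392,0,-0.067],"dr":[0,16,0],"hand":-1},{"linear":[0.392,0,-0.067],"dr":[0,16,0],"hand":-1},{"linear":[0.392,0,-0.067],"dr":[0,16,0],"hand":-1},{"linear":[0.392,0,-0.067],"dr":[0,16,0],"hand":-1},{"linear":[0.392,0,-0.067],"dr":[0,16,0],"hand":-1},{"linear":[0.392,0,-0.067],"dr":[0,16,0],"hand":-1},{"linear":[0.392,0,-0.067],"dr":[0,16,0],"hand":-1},{"linear":[0.392,0,-0.067],"dr":[0,16,0],"hand":-1},{"linear":[0.392,0,-0.067],"dr":[0,16,0],"hand":-1}]'
python3 -m crank '[{"linear":[0,0,0],"dr":[0,0,0],"hand":-1},{"linear":[0,0,0],"dr":[0,0,0],"hand":-1},{"linear":[0,0,0],"dr":[0,0,0],"hand":-1}]'
python3 - <<'E'
from h import *
s,R,p=st();np.savez("v3.npz",**{k:s[k] for k in ("eef_pos","tool_rot")})
im=bot.read_camera("wrist");cv2.imwrite("pics/w3.png",im)
for o in ["foot_socket","hole","foot"]: print(o,[(np.round(x["xy"],1).tolist(),round(x["score"],2)) for x in bot.place_of("wrist",o)])
cv2.imwrite("pics/w3b.png",np.clip(im.astype(float)*1.3+15,0,255).astype(np.uint8)[0:420])
E
```

```text
t: 6.33
eef_pos: [0.4644, 0.0125, 0.1924]
tool_rot: [0.417, -0.42, 0.57, -0.57]
contact_force: [-0.7, -0.9, -2.9]
gripper_width: 0.306
t: 6.58
eef_pos: [0.4666, 0.0187, 0.1935]
tool_rot: [0.42, -0.42, 0.569, -0.568]
contact_force: [-1.0, -0.6, -1.1]
gripper_width: 0.303
t 6.58 p [0.4666 0.0187 0.1935] zang -17.15 F [-1.  -0.6 -1.1] q [ 0.38  0.24 -0.63  2.04  0.17  0.91 -0.64] w 0.303
foot_socket [([277.4, 113.4], 0.71)]
hole [([279.5, 107.4], 0.66), ([274.5, 111.6], 0.55)]
foot [([274.9, 106.7], 0.74)]
```

View pics/w3b.png

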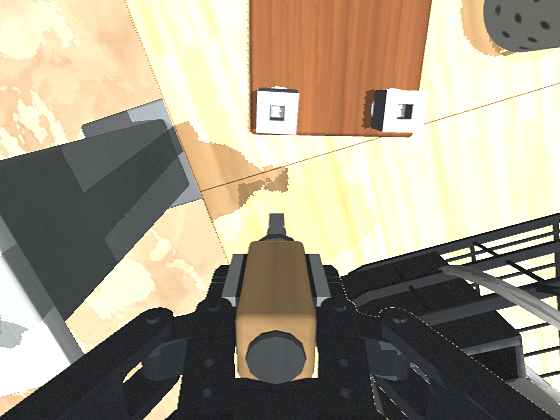

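The bit tip is visible at (277,213), the loose foot's socket is at about (277,112), and the home neighbour's at (404,110). I'll enlarge the pair.

Run:
```python
from h import *
im=cv2.imread("pics/w3.png")
a=cv2.resize(im[76:146,244:314],None,fx=5.7,fy=5.7,interpolation=2);b=cv2.resize(im[76:146,362:432],None,fx=5.7,fy=5.7,interpolation=2)
cv2.imwrite("pics/w3c.png",np.hstack([a,b]))
```

```text
(no output)
```

View pics/w3c.png

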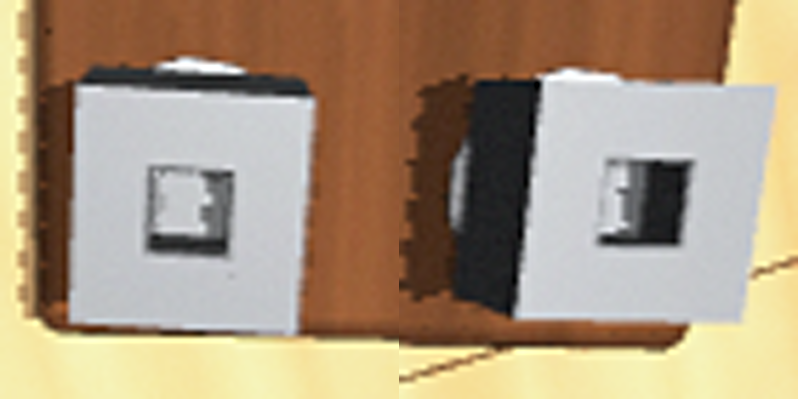

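Run:
```python
from h import *
v=np.load("v3.npz");c=cam("wrist",v)
L=np.array([(75,85),(315,97),(300,333),(68,322)])/5.7+[244,76]
M=np.array([(147,167),(235,172),(231,255),(147,248)])/5.7+[244,76]
Rr=np.array([(543-399,78),(777-399,87),(745-399,322),(515-399,318)])/5.7+[362,76]
def an(P,z):
    W=np.array([onz(c,u,z)[:2] for u in P]);e=np.roll(W,-1,0)-W
    print("ctr",W.mean(0).round(4),"len",np.linalg.norm(e,axis=1).round(4),"ang",[round((np.degrees(np.arctan2(b,a))+45)%90-45,1) for a,b in e]);return W.mean(0)
l=an(L,.0605);an(M,.0605);r=an(Rr,.059)
# board edges in pic: left edge & bottom corners
d=l-r;print(d,np.linalg.norm(d),np.degrees(np.arctan2(-d[1],-d[0])))
bl=np.array([(37,10),(40,310)])/5.7+[244,76]; be=np.array([(80,333),(399+270,345)]); 
B=[onz(c,u,.022)[:2] for u in bl]; e=B[0]-B[1];print("left edge ang(from +y)",np.degrees(np.arctan2(e[1],e[0]))-90,B)
q=[np.array([80,333])/5.7+[244,76],np.array([640-399,345])/5.7+[362,76]]
Q=[onz(c,u,.022)[:2] for u in q];e=Q[1]-Q[0];print("near edge",np.degrees(np.arctan2(e[1],e[0])),Q)
# bit tip
R=rot(v);print("bit ray at plane z",v["eef_pos"][2]-.072,onz(c,(277,213),v["eef_pos"][2]-.072),v["eef_pos"])
im=cv2.imread("pics/w3.png");cv2.imwrite("pics/tip.png",cv2.resize(im[195:265,240:315],None,fx=7,fy=7,interpolation=2))
```

```text
ctr [0.4856 0.0787] len [0.0326 0.0317 0.0327 0.0317] ang [np.float64(-19.9), np.float64(-19.7), np.float64(-19.8), np.float64(-19.9)]
ctr [0.4857 0.0788] len [0.0121 0.0111 0.0117 0.0108] ang [np.float64(-20.3), np.float64(-19.5), np.float64(-21.8), np.float64(-17.5)]
ctr [0.5824 0.0499] len [0.032  0.0316 0.0325 0.0322] ang [np.float64(-19.2), np.float64(-17.2), np.float64(-18.1), np.float64(-18.2)]
[-0.09682694  0.02884572] 0.10103232971338973 -16.589323592403016
left edge ang(from +y) -17.887747397955764 [array([0.47143855, 0.11157697]), array([0.45759695, 0.06869121])]
near edge -17.948881761415816 [array([0.46257982, 0.06335143]), array([0.58995566, 0.02209012])]
bit ray at plane z 0.12149384747766499 [0.46734296 0.02022188 0.12149385] [0.46664075 0.01865073 0.19349385]
```

View pics/tip.png

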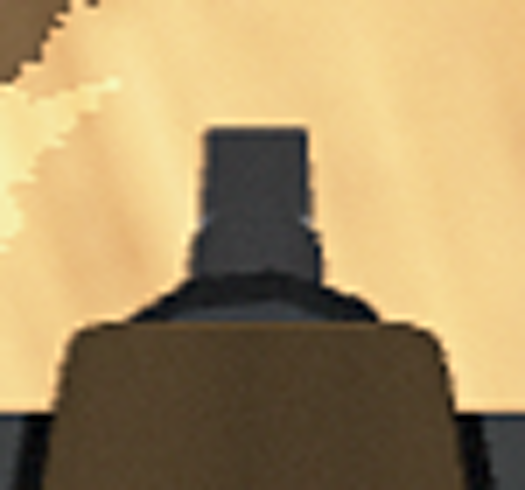

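```bash
cat > plan.py <<'E'
from h import *
off=np.array([.0034,.072,0])
def target(tip,lean,yaw):  # yaw deg of tool z; lean=(ax,ay) of up axis
    a=np.array([lean[0],lean[1],np.sqrt(1-lean[0]**2-lean[1]**2)]);y=-a
    z=np.array([np.cos(np.radians(yaw)),np.sin(np.radians(yaw)),0]);z-=y*(z@y);z/=np.linalg.norm(z)
    Rn=np.c_[np.cross(y,z),y,z];return tip-Rn@off,Rn,a
def rel(p,R,pn,Rn):
    print("linear",(R.T@(pn-p)).round(4),"dr",np.degrees(Ro.from_matrix(R.T@Rn).as_rotvec()).round(2))
E
python3 - <<'E'
from plan import *
v=np.load("v3.npz");R=rot(v);p=v["eef_pos"];S=np.array([.4857,.0788,.0607])
for h in (.03,.01):
    for l in [(-.053,-.072)]:
        a=target(S,l,-19.8)[2];rel(p,R,*target(S+h*a,l,-19.8)[:2])
E
```

```text
linear [-0.0579  0.0309 -0.0023] dr [1.66 2.71 4.87]
linear [-0.0595  0.0508 -0.0017] dr [1.66 2.71 4.87]
```

```bash
python3 -m crank '[{"linear":[-0.02,0.01,-0.001],"dr":[0.8,1.3,2.4],"hand":-1},{"linear":[-0.04,0.02,-0.002],"dr":[1.7,2.7,4.9],"hand":-1},{"linear":[-0.0579,0.0309,-0.0023],"dr":[1.7,2.7,4.9],"hand":-1},{"linear":[-0.0579,0.0309,-0.0023],"dr":[1.7,2.7,4.9],"hand":-1},{"linear":[-0.0579,0.0309,-0.0023],"dr":[1.7,2.7,4.9],"hand":-1},{"linear":[-0.0579,0.0309,-0.0023],"dr":[1.7,2.7,4.9],"hand":-1}]'
python3 - <<'E'
from h import *
s,R,p=st();np.savez("v4.npz",**{k:s[k] for k in ("eef_pos","tool_rot")})
im=bot.read_camera("wrist");cv2.imwrite("pics/w4.png",im)
cv2.imwrite("pics/w4c.png",cv2.resize(im[140:240,220:335],None,fx=6,fy=6,interpolation=2))
E
```

```text
t: 7.28
eef_pos: [0.482, 0.0742, 0.1634]
tool_rot: [0.437, -0.376, 0.587, -0.568]
contact_force: [0.2, -0.3, -1.1]
gripper_width: 0.306
t 7.28 p [0.482  0.0742 0.1634] zang -19.87 F [ 0.2 -0.3 -1.1] q [ 0.31  0.29 -0.64  2.07  0.17  0.77 -0.76] w 0.306
```

View pics/w4c.png

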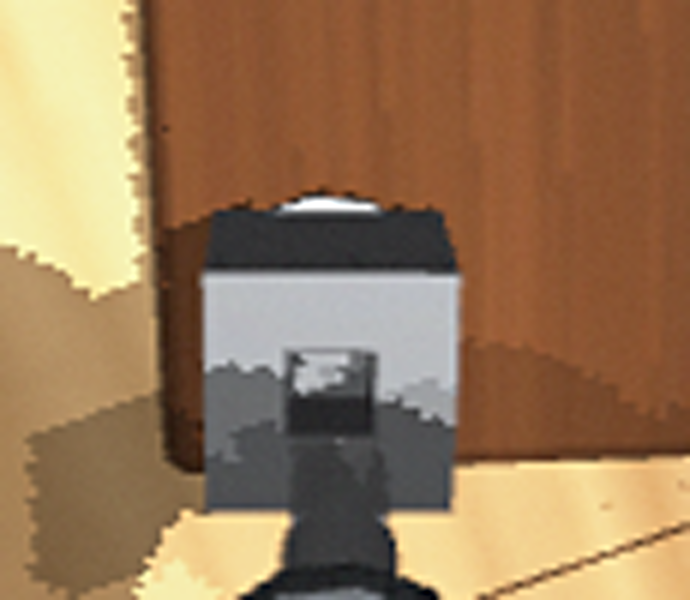

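The loose foot's top face is square in the view, the socket mouth is around crop (331,393), and the bit comes in from below at column ≈338. I'll check numerically against the projected model.

Run:
```python
from plan import *
v=np.load("v4.npz");c=cam("wrist",v);R=rot(v);p=v["eef_pos"]
S=np.array([.4857,.0788,.0607]);_,Rn,a=target(S,(-.053,-.072),-19.8)
sq=np.array([(-1,0,-1),(-1,0,1),(1,0,1),(1,0,-1)])
f=lambda P:((proj(c,P)-[220,140])*6).round(0).tolist()
print("mouth",f(S+.0055*sq@Rn.T));print("top",f(S+.016*sq@Rn.T));
print("tip",f(p+R@off+.005*sq@R.T)); print("bit z22",f(p+R@(off-[0,.022,0])+.005*sq@R.T))
print("flange",f(S-.036*a))
g=cv2.cvtColor(cv2.imread("pics/w4.png"),6)
print(g[196:228,262:292])
```

```text
mouth [[288.0, 350.0], [375.0, 350.0], [374.0, 432.0], [288.0, 432.0]]
top [[203.0, 270.0], [459.0, 271.0], [454.0, 508.0], [208.0, 508.0]]
tip [[294.0, 439.0], [383.0, 439.0], [383.0, 522.0], [295.0, 522.0]]
bit z22 [[290.0, 514.0], [388.0, 514.0], [387.0, 603.0], [291.0, 603.0]]
flange [[331.0, 310.0]]
[[185 187 187 186 188 187 187 186 186 187 187 187 189 186 187 187 187 188
  188 189 186 189 188 187 189 185 185 187 185 188]
 [187 187 185 187 187 187 189 188 187 186 187 187 187 188 188 190 190 190
  191 188 191 188 189 187 188 188 189 188 189 189]
 [185 185 186 187 188 150 139 147 151 147 146 147 144 145 147 149 132 125
  144 148 166 185 187 187 189 188 185 188 187 188]
 [184 186 188 187 190 141  84  68 171 191 190 186 190 191 191 193 132 102
  102  72  97 175 189 186 187 187 189 187 186 187]
 [191 189 187 189 191 143  87  75  93 171 187 187 186 187 188 194 132 106
  108  78 104 176 189 186 186 187 186 187 187 188]
 [129  95 100 174 195 143  86 151 187 188 187 164 156 158 116 100 105 110
   87  69 104 176 189 186 185 187 187 187 188 187]
 [104 105 104  99 178 115  74 147 183 187 18
[... 2506 characters left out ...]
 59  60  60  60  61  60
   60  59  57  57  63  78  81  80  80  79  80  81]
 [ 78  76  79  79  76  79  66  60  58  59  57  58  59  61  60  60  60  58
   60  57  56  60  60  75  77  78  80  78  78  80]
 [ 74  74  76  76  77  78  63  59  57  58  56  62  58  61  64  61  59  58
   57  58  58  58  58  74  76  75  76  74  75  77]
 [161 156 158 158 154 160  98  64  67  63  59  61  60  58  63  62  59  59
   59  56  66  67  92 148 160 162 162 159 160 157]
 [227 227 226 226 225 229 157  89  65  57  62  60  59  63  61  61  61  61
   59  58  65 110 155 223 231 230 230 229 227 227]
 [222 222 220 220 224 227 147  63  57  56  57  61  59  57  60  60  58  59
   59  59  56  61 144 218 225 222 223 223 223 221]]
```

Run:
```python
from plan import *
v=np.load("v4.npz");c=cam("wrist",v);R=rot(v);p=v["eef_pos"]
S=np.array([.4857,.0788,.0607]);sq=np.array([(-1,0,-1),(-1,0,1)])
f=lambda P:((proj(c,P)-[220,140])*6).round(0)
th=np.linspace(0,2*np.pi,73)
for k in (.4,.7,1,1.4):
    _,Rn,a=target(S,(-.053*k,-.072*k),-19.8)
    C=S-.034*a+.018*np.c_[np.cos(th),0*th,np.sin(th)]@Rn.T
    q=f(C);i=q[:,1].argmin();print(k,"far block bottom",f(S-.034*a+.016*sq@Rn.T).tolist(),"flange top",q[i])
off[:]=[.0038,.072,-.0003]
for h in (.004,-.005,-.012,-.0155):
    a=target(S,(-.053,-.072),-19.8)[2];rel(p,R,*target(S+h*a,(-.053,-.072),-19.8)[:2])
```

```text
0.4 far block bottom [[214.0, 217.0], [440.0, 216.0]] flange top [327. 202.]
0.7 far block bottom [[216.0, 211.0], [443.0, 211.0]] flange top [340. 197.]
1 far block bottom [[218.0, 205.0], [445.0, 206.0]] flange top [342. 192.]
1.4 far block bottom [[220.0, 198.0], [448.0, 199.0]] flange top [345. 185.]
linear [-0.0005  0.0268 -0.0005] dr [-0.11  0.06 -0.  ]
linear [-0.0005  0.0358 -0.0005] dr [-0.11  0.06 -0.  ]
linear [-0.0005  0.0428 -0.0005] dr [-0.11  0.06 -0.  ]
linear [-0.0005  0.0463 -0.0005] dr [-0.11  0.06 -0.  ]
```

```bash
python3 -m crank '[{"linear":[-0.0005,0.015,-0.0003],"dr":[0,0,0],"hand":-1},{"linear":[-0.0005,0.025,-0.0003],"dr":[0,0,0],"hand":-1},{"linear":[-0.0005,0.028,-0.0003],"dr":[0,0,0],"hand":-1},{"linear":[-0.0005,0.0295,-0.0003],"dr":[0,0,0],"hand":-1},{"linear":[-0.0005,0.031,-0.0003],"dr":[0,0,0],"hand":-1},{"linear":[-0.0005,0.0325,-0.0003],"dr":[0,0,0],"hand":-1},{"linear":[-0.0005,0.0325,-0.0003],"dr":[0,0,0],"hand":-1},{"linear":[-0.0005,0.0325,-0.0003],"dr":[0,0,0],"hand":-1}]'
```

```text
t: 8.0
eef_pos: [0.4838, 0.0769, 0.1312]
tool_rot: [0.436, -0.375, 0.588, -0.569]
contact_force: [-0.1, -0.6, -1.2]
gripper_width: 0.308
```

```bash
python3 -m crank '[{"linear":[0,0.0015,0],"dr":[0,0,0],"hand":-1},{"linear":[0,0.003,0],"dr":[0,0,0],"hand":-1},{"linear":[0,0.0045,0],"dr":[0,0,0],"hand":-1},{"linear":[0,0.006,0],"dr":[0,0,0],"hand":-1},{"linear":[0,0.006,0],"dr":[0,0,0],"hand":-1},{"linear":[0,0.006,0],"dr":[0,0,0],"hand":-1}]'
python3 - <<'E'
from plan import *
s,R,p=st()
im=bot.read_camera("wrist");s2,_,_=st();cv2.imwrite("pics/w5.png",im)
g=cv2.cvtColor(im,6)
print(g[186:232:2,250:300:2])
E
```

```text
t: 8.5
eef_pos: [0.4837, 0.0772, 0.1246]
tool_rot: [0.436, -0.376, 0.588, -0.569]
contact_force: [-1.2, -1.0, -2.7]
gripper_width: 0.308
t 8.5 p [0.4837 0.0772 0.1246] zang -19.94 F [-1.2 -1.  -2.7] q [ 0.27  0.35 -0.61  2.1   0.23  0.69 -0.82] w 0.308
t 8.55 p [0.4837 0.0772 0.1247] zang -19.94 F [ 0.  -1.2 -2.2] q [ 0.27  0.35 -0.61  2.1   0.23  0.69 -0.82] w 0.306
[[101 100  99 101  51  51 100  95  39 137 255 255 255 255 254 250 182  70
   98  57  40  98 105 100 101]
 [103  68  52  50  53  50  52  49  41  38  39  36  35  35  35  38  37  40
   52  53  51  51  50  45 104]
 [ 58  51  50  50  48  53  53  51  53  50  50  51  52  51  48  53  50  50
   52  50  49  49  52  45  99]
 [ 57  53  48  53  52  50  51  50  49  51  50  52  49  49  48  51  49  48
   50  50  52  51  51  49  83]
 [ 58  54  50  52  50  47  53  48  53  50  52  52  51  51  51  50  49  52
   48  51  52  48  53  50  64]
 [ 59  49  50  50  49  50  50  54  50  49  52  52  52  49  51  50  52  51
   49  50  51  53  50  51  50]
 [ 60  53  44  51  52  51  49  38  49  53  50  53  50  52  50  40  49  51
   50  54  48  53  50  50 
[... 985 characters left out ...]
92  65  65  58  58  54  72  62  59  90
  158 158 156 157 159 159 162]
 [ 55 107 107 104 103 108 108  89  73  68  59  60  58  61  58  58  56  81
  160 160 158 162 165  72  78]
 [ 58  88  79 108  85  79  81  82  72  64  60  58  57  58  57  58  61  54
  162 165  72  76  83  80  80]
 [ 40 110  80  81  78  80  80  78  75  45  58  60  61  63  62  60  58  56
   78  80  80  78  81  81  81]
 [ 42 109  81  79  82  80  81  80  70 110  77  57  59  59  62  59  79  90
   81  79  80  83  82  79  81]
 [ 41  76  80  80  80  80  81  76  74  52  54  59  60  59  60  56  58  54
   82  79  80  80  79  80  81]
 [ 42  78  79  79  78  79  78  80  69  50  57  58  63  59  61  59  60  53
   73  78  79  78  79  79  80]]
```

```bash
python3 -m crank '[{"linear":[0,0.0015,0],"dr":[0,0,0],"hand":-1},{"linear":[0,0.003,0],"dr":[0,0,0],"hand":-1},{"linear":[0,0.0045,0],"dr":[0,0,0],"hand":-1},{"linear":[0,0.006,0],"dr":[0,0,0],"hand":-1},{"linear":[0,0.006,0],"dr":[0,0,0],"hand":-1},{"linear":[0,0.006,0],"dr":[0,0,0],"hand":-1}]'
```

```text
t: 9.05
eef_pos: [0.484, 0.0776, 0.1187]
tool_rot: [0.436, -0.376, 0.588, -0.569]
contact_force: [-2.4, -1.6, -1.3]
gripper_width: 0.31
```

```bash
python3 -m crank '[{"linear":[0,0.0005,0],"dr":[0,0,0],"hand":-1},{"linear":[0,0.001,0],"dr":[0,0,0],"hand":-1},{"linear":[0,0.0015,0],"dr":[0,0,0],"hand":-1},{"linear":[0,0.0015,0],"dr":[0,0,0],"hand":-1},{"linear":[0,0.0015,0],"dr":[0,0,0],"hand":-1}]'; python3 -m crank '[{"linear":[0,0.0003,0],"dr":[0,0,0],"hand":-1},{"linear":[0,0.0006,0],"dr":[0,0,0],"hand":-1},{"linear":[0,0.0006,0],"dr":[0,0,0],"hand":-1},{"linear":[0,0.0006,0],"dr":[0,0,0],"hand":-1}]'
```

```text
t: 9.47
eef_pos: [0.4843, 0.0778, 0.1175]
tool_rot: [0.436, -0.375, 0.588, -0.569]
contact_force: [-3.8, -2.1, 1.2]
gripper_width: 0.306
t: 9.8
eef_pos: [0.4844, 0.0779, 0.1169]
tool_rot: [0.436, -0.375, 0.588, -0.569]
contact_force: [-3.5, -2.8, 2.3]
gripper_width: 0.308
```

Run:
```python
from plan import *
off[:]=[.0038,.072,-.0003]
s,R,p=st();tip=p+R@off;a=-R[:,1];print("tip",tip.round(4),"a",a.round(4))
H=np.array([.4875,.0811]);
print("tip - (H+.023a)",(tip[:2]-H-.023*a[:2]).round(4))
for yaw in (-19.9,):
    for T in ([.4875,.0811,tip[2]-.0003],[.4878,.0815,tip[2]-.0003]):
        rel(p,R,*target(np.array(T),(0,0),yaw)[:2])
```

```text
t 9.8 p [0.4844 0.0779 0.1169] zang -19.94 F [-3.5 -2.8  2.3] q [ 0.26  0.36 -0.6   2.11  0.24  0.67 -0.84] w 0.308
tip [0.4868 0.0796 0.0449] a [-0.055  -0.0714  0.9959]
tip - (H+.023a) [0.0006 0.0001]
linear [-0.0078  0.0011  0.0021] dr [-1.57  0.03 -4.93]
linear [-0.0083  0.0011  0.0023] dr [-1.57  0.03 -4.93]
```

```bash
python3 -m crank '[{"linear":[-0.0011,0.0001,0.0003],"dr":[-0.2,0,-0.7],"hand":-1},{"linear":[-0.0023,0.0002,0.0006],"dr":[-0.5,0,-1.4],"hand":-1},{"linear":[-0.0034,0.0003,0.0009],"dr":[-0.7,0,-2.1],"hand":-1},{"linear":[-0.0045,0.0004,0.0012],"dr":[-0.9,0,-2.8],"hand":-1},{"linear":[-0.0056,0.0005,0.0015],"dr":[-1.1,0,-3.5],"hand":-1},{"linear":[-0.0067,0.0006,0.0018],"dr":[-1.3,0,-4.2],"hand":-1},{"linear":[-0.008,0.0008,0.0021],"dr":[-1.6,0,-4.9],"hand":-1},{"linear":[-0.008,0.0008,0.0021],"dr":[-1.6,0,-4.9],"hand":-1},{"linear":[-0.008,0.0008,0.0021],"dr":[-1.6,0,-4.9],"hand":-1}]'
python3 - <<'E'
from plan import *
s,R,p=st();off[:]=[.0038,.072,-.0003];print("tip",(p+R@off).round(4),-R[:,1].round(4))
np.savez("v6.npz",**{k:s[k] for k in ("eef_pos","tool_rot")})
im=bot.read_camera("wrist");cv2.imwrite("pics/w6.png",im);c=cam("wrist",s)
g=cv2.resize(im[150:260,225:325],None,fx=5,fy=5,interpolation=2);g2=cv2.resize(im[150:260,335:425],None,fx=5,fy=5,interpolation=2)
H=np.array([.4875,.0811]);sq=np.array([(-1,0,-1),(-1,0,1),(1,0,1),(1,0,-1)])
Rn=target(np.zeros(3),(0,0),-19.9)[1];Sx=np.array([*H,.061])
print("pred top upright",proj(c,Sx+.016*sq@Rn.T).round(1).tolist(),"block bottom far",proj(c,Sx-[0,0,.034]+.016*sq[:2]@Rn.T).round(1).tolist())
S2=np.array([.5824,.0499,.059]);Rb=target(np.zeros(3),(0,0),-18)[1]
print("pred home top",proj(c,S2+.016*sq@Rb.T).round(1).tolist(),"bottom",proj(c,S2-[0,0,.034]+.016*sq[:2]@Rb.T).round(1).tolist())
cv2.imwrite("pics/w6c.png",np.hstack([g,g2])[:, :800])
E
```

```text
t: 10.55
eef_pos: [0.4892, 0.0851, 0.1168]
tool_rot: [0.406, -0.407, 0.579, -0.578]
contact_force: [-4.0, -3.2, 2.5]
gripper_width: 0.308
t 10.55 p [0.4892 0.0851 0.1168] zang -19.83 F [-4.  -3.2  2.5] q [ 0.17  0.4  -0.57  2.05  0.3   0.78 -0.92] w 0.308
tip [0.4875 0.0817 0.0448] [ 9.e-04 -1.e-04  1.e+00]
pred top upright [[250.5, 206.9], [302.1, 207.0], [300.8, 253.5], [251.6, 253.4]] block bottom far [[253.9, 191.2], [298.7, 191.3]]
pred home top [[410.0, 202.4], [461.6, 200.9], [454.7, 247.5], [405.4, 248.9]] bottom [[392.4, 187.4], [437.2, 186.0]]
```

View pics/w6c.png

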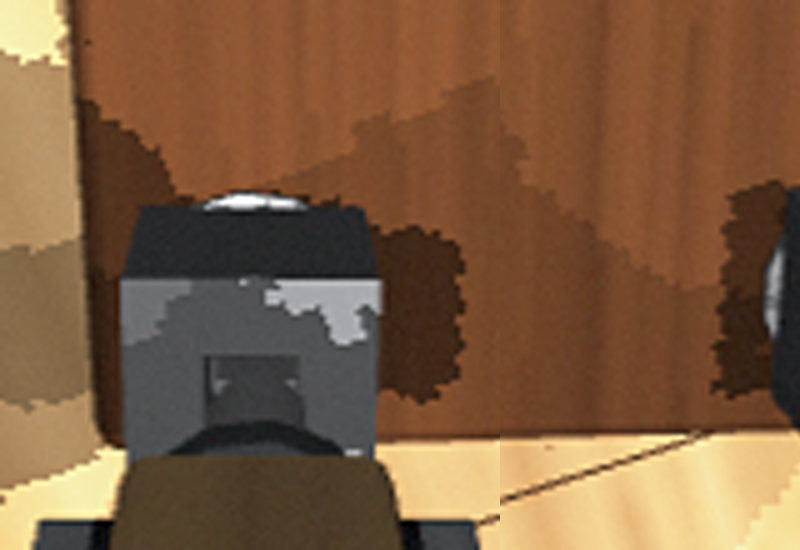

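The foot now looks close to upright: top-face corners at (249,206) and (301,206), base corners at (254,191) and (298,192). I'll refine this numerically against the home foot.

Run:
```python
from plan import *
v=np.load("v6.npz");c=cam("wrist",v);im=cv2.imread("pics/w6.png");g=cv2.cvtColor(im,6)
def sub(P,w=3):
    P=np.array(P,np.float32).reshape(-1,1,2);return cv2.cornerSubPix(g,P.copy(),(w,w),(-1,-1),(3,50,.01)).reshape(-1,2)
Lt=sub([(249.2,205.6),(301.4,206)]);Lb=sub([(253.6,191.4),(298.4,191.8)]);Ht=sub([(410,202.4),(461.6,200.9),(454.7,247.5),(405.4,248.9)]);Hb=sub([(392.4,187.4)])
print("Lt",Lt,"Lb",Lb,"Ht",Ht,"Hb",Hb)
w=lambda P,z:np.array([onz(c,u,z)[:2] for u in P])
lt,lb,ht=w(Lt,.061),w(Lb,.027),w(Ht,.059);hb=w(Hb,.025)
print("loose top mid",lt.mean(0),"bottom mid",lb.mean(0),"lean vec",(lt.mean(0)-lb.mean(0))/.034)
print("home corner lean",(ht[0]-hb[0])/.034,"home ctr",ht.mean(0),"len",np.linalg.norm(ht[1]-ht[0]),np.linalg.norm(lt[1]-lt[0]),np.linalg.norm(lb[1]-lb[0]))
e=lt[1]-lt[0];print("loose yaw",np.degrees(np.arctan2(e[1],e[0])))
```

```text
Lt [[248.64526 205.49402]
 [300.51343 205.53662]] Lb [[252.53833 190.66252]
 [296.46414 190.74265]] Ht [[409.61124 202.62071]
 [460.9781  201.24841]
 [454.2401  247.58862]
 [405.0688  248.71292]] Hb [[392.67725 187.19983]]
loose top mid [0.49225138 0.09740048] bottom mid [0.4918648  0.09696396] lean vec [0.01137019 0.01283893]
home corner lean [-0.01419782 -0.00303659] home ctr [0.58212296 0.04991423] len 0.031863744175748054 0.03213549718806472 0.031390714026175645
loose yaw -19.85210316425036
```

```bash
python3 -m crank '[{"linear":[0.0004,0.0003,-0.0004],"dr":[0,0,0],"hand":-1},{"linear":[0.0004,0.0005,-0.0004],"dr":[0,0,0],"hand":-1},{"linear":[0.0004,0.0005,-0.0004],"dr":[0,0,0],"hand":-1},{"linear":[0.0005,0.0005,-0.0002],"dr":[0,2.5,0],"hand":-1},{"linear":[0.0005,0.0005,0],"dr":[0,5,0],"hand":-1},{"linear":[0.0005,0.0006,0.0002],"dr":[0,7.5,0],"hand":-1},{"linear":[0.0005,0.0006,0.0003],"dr":[0,10,0],"hand":-1},{"linear":[0.0005,0.0006,0.0003],"dr":[0,10,0],"hand":-1},{"linear":[0.0005,0.0006,0.0003],"dr":[0,10,0],"hand":-1}]'
cat > tq.py <<'E'
from plan import *
off[:]=[.0038,.072,-.0003]
s,R,p=st();print("tip",(p+R@off).round(4),"up",-R[:,1].round(3),"M",np.round(s["torque"],3))
E
python3 tq.py
```

```text
t: 11.35
eef_pos: [0.4895, 0.0846, 0.1165]
tool_rot: [0.355, -0.354, 0.612, -0.611]
contact_force: [-4.4, -2.2, 4.2]
gripper_width: 0.303
t 11.35 p [0.4895 0.0846 0.1165] zang -29.78 F [-4.4 -2.2  4.2] q [ 0.14  0.39 -0.53  2.05  0.28  0.77 -1.07] w 0.303
tip [0.4874 0.0815 0.0445] up [-0.    -0.001  1.   ] M [-0.493  1.237  0.052]
```

```bash
cat > lean.py <<'E'
from plan import *
import sys
yaw,zs=float(sys.argv[1]),float(sys.argv[2])   # guess foot yaw, sink
s,R,p=st();c=cam("wrist",s);im=bot.read_camera("wrist");cv2.imwrite(f"pics/l{s['t']:.2f}.png",im);g=cv2.cvtColor(im,6)
H=np.array([.487,.0813,.022-zs]);sq=np.array([(-1,0,-1),(-1,0,1)])
w=lambda P,z:np.array([onz(c,u,z)[:2] for u in P])
for it in range(3):
    Rn=target(np.zeros(3),(0,0),yaw)[1];P=[]
    for h in (.039,.005):
        G=proj(c,H+[0,0,h]+.016*sq@Rn.T).astype(np.float32).reshape(-1,1,2)
        P.append(cv2.cornerSubPix(g,G.copy(),(3,3),(-1,-1),(3,50,.01)).reshape(-1,2)); 
        if it==0: print("guess",G.reshape(-1,2).round(1).tolist(),"found",P[-1].round(1).tolist())
    t,b=w(P[0],H[2]+.039),w(P[1],H[2]+.005);e=t[1]-t[0];f=b[1]-b[0]
    yaw=np.degrees(np.arctan2(e[1],e[0]))
print("lean",((t-b).mean(0)/.034).round(3),"per corner",((t-b)/.034).round(3).tolist(),"yaw top/bot",round(yaw,2),round(np.degrees(np.arctan2(f[1],f[0])),2),"len",np.linalg.norm(e).round(4),np.linalg.norm(f).round(4))
E
python3 lean.py -25 0
```

```text
t 11.35 p [0.4895 0.0846 0.1165] zang -29.78 F [-4.4 -2.2  4.2] q [ 0.14  0.39 -0.53  2.05  0.28  0.77 -1.07] w 0.303
guess [[247.8000030517578, 208.89999389648438], [299.20001220703125, 204.8000030517578]] found [[247.8000030517578, 208.89999389648438], [300.20001220703125, 204.89999389648438]]
guess [[251.5, 193.0], [296.20001220703125, 189.39999389648438]] found [[251.5, 193.0], [295.79998779296875, 188.1999969482422]]
lean [ 0.004 -0.018] per corner [[-0.0, -0.0], [0.008, -0.036]] yaw top/bot -25.32 -23.51 len 0.0325 0.0318
```

```bash
python3 -m crank '[{"linear":[0,0.0001,0.0002],"dr":[0,2.5,0],"hand":-1},{"linear":[0.0001,0.0002,0.0004],"dr":[0,5,0],"hand":-1},{"linear":[0.0001,0.0003,0.0005],"dr":[0,8,0],"hand":-1},{"linear":[0.0001,0.0003,0.0005],"dr":[0,8,0],"hand":-1},{"linear":[0.0001,0.0003,0.0005],"dr":[0,8,0],"hand":-1}]'
python3 tq.py; python3 lean.py -33 0.0005
python3 - <<'E'
import cv2,glob,os
f=max(glob.glob("pics/l*.png"),key=os.path.getmtime);g=cv2.cvtColor(cv2.imread(f),6)
print(f);print(g[182:220:2,236:312:2])
E
```

```text
t: 11.82
eef_pos: [0.4899, 0.0842, 0.1162]
tool_rot: [0.312, -0.311, 0.635, -0.635]
contact_force: [-4.3, -1.0, 3.9]
gripper_width: 0.305
t 11.82 p [0.4899 0.0842 0.1162] zang -37.73 F [-4.3 -1.   3.9] q [ 0.12  0.38 -0.5   2.05  0.26  0.76 -1.2 ] w 0.305
tip [0.4873 0.0815 0.0441] up [-0.    -0.001  1.   ] M [-0.23   1.192 -0.015]
t 11.82 p [0.4899 0.0842 0.1162] zang -37.73 F [-4.3 -1.   3.9] q [ 0.12  0.38 -0.5   2.05  0.26  0.76 -1.2 ] w 0.305
guess [[247.89999389648438, 208.60000610351562], [299.29998779296875, 204.60000610351562]] found [[247.89999389648438, 208.60000610351562], [300.6000061035156, 205.39999389648438]]
guess [[251.60000610351562, 192.6999969482422], [296.20001220703125, 189.1999969482422]] found [[251.60000610351562, 192.6999969482422], [295.79998779296875, 190.10000610351562]]
lean [-0.012  0.015] per corner [[-0.053, 0.046], [0.029, -0.017]] yaw top/bot -37.65 -37.72 len 0.0323 0.0288
pics/l11.82.png
[[100 100  94  94  96  95  94  96  94  94  95  97  96 100 103  96  95 100
  103  99  84  79  84  84  83  83  85  87  83  84  84  87  89  91  89  89
   90  83]
 [
[... 2160 characters left out ...]
 165 165 165 164 165 164 163 167 166 125  39  41  42
   45  47]
 [112 113 119  42  35  44  42 112 107 109 111  78  81  81  83  80  75 163
  164 164 163 164 161 163 162 164 166 163 165 165 164 166 126  39  40  43
   41  45]
 [109 109 113  86  35  38  38 112 110  87  80  82  82  81  83  81  82  73
  104  72 168 103 167 166 165 163 163 164 164 164 164 165 122  40  42  44
   43  48]
 [106 110 110 121  27  37  38 111  77  79  82  82  79  80  80  80  81  81
   80  79  82  81  77  79 151 165 162 163 163 165 162 165 123  40  44  45
   40  43]
 [108 107 110 110  62  33  42  78  80  80  79  81  80  81  79  79  82  83
   80  83  79  80  81  79  78 152 105 150 164 163 164 165 123  40  45  41
   45  47]]
```

```bash
python3 -m crank '[{"linear":[0.0004,0,-0.0002],"dr":[0,0,0],"hand":-1},{"linear":[0.0008,0,-0.0004],"dr":[0,0,0],"hand":-1},{"linear":[0.0008,0,-0.0004],"dr":[0,0,0],"hand":-1},{"linear":[0.0008,0,-0.0004],"dr":[0,0,0],"hand":-1}]'
python3 tq.py; python3 lean.py -37.7 0.0005
```

```text
t: 12.2
eef_pos: [0.4895, 0.084, 0.1162]
tool_rot: [0.312, -0.31, 0.635, -0.635]
contact_force: [-1.4, 1.4, 4.3]
gripper_width: 0.307
t 12.2 p [0.4895 0.084  0.1162] zang -37.83 F [-1.4  1.4  4.3] q [ 0.12  0.38 -0.5   2.05  0.26  0.76 -1.2 ] w 0.307
tip [0.487  0.0813 0.0442] up [-0.001 -0.002  1.   ] M [0.118 0.569 0.03 ]
t 12.2 p [0.4895 0.084  0.1162] zang -37.83 F [-1.4  1.4  4.3] q [ 0.12  0.38 -0.5   2.05  0.26  0.76 -1.2 ] w 0.307
guess [[250.0, 205.89999389648438], [301.70001220703125, 205.8000030517578]] found [[248.60000610351562, 204.6999969482422], [300.5, 204.60000610351562]]
guess [[253.5, 190.39999389648438], [298.29998779296875, 190.3000030517578]] found [[250.6999969482422, 188.89999389648438], [296.6000061035156, 189.5]]
lean [ 0.015 -0.016] per corner [[0.018, -0.028], [0.012, -0.004]] yaw top/bot -37.67 -38.59 len 0.0321 0.0328
```

```bash
python3 -m crank '[{"linear":[0,0.0001,0.0002],"dr":[0,2.5,0],"hand":-1},{"linear":[0,0.0002,0.0004],"dr":[0,5,0],"hand":-1},{"linear":[0.0001,0.0003,0.0005],"dr":[0,7.5,0],"hand":-1},{"linear":[0.0001,0.0004,0.0007],"dr":[0,10,0],"hand":-1},{"linear":[0.0001,0.0005,0.0009],"dr":[0,12.5,0],"hand":-1},{"linear":[0.0002,0.0005,0.001],"dr":[0,15,0],"hand":-1},{"linear":[0.0003,0.0006,0.0012],"dr":[0,17.5,0],"hand":-1},{"linear":[0.0003,0.0007,0.0013],"dr":[0,20,0],"hand":-1},{"linear":[0.0003,0.0007,0.0013],"dr":[0,20,0],"hand":-1},{"linear":[0.0003,0.0007,0.0013],"dr":[0,20,0],"hand":-1}]'
python3 tq.py; python3 lean.py -56 0.0012
```

```text
t: 13.08
eef_pos: [0.4901, 0.0831, 0.1155]
tool_rot: [0.197, -0.196, 0.68, -0.679]
contact_force: [-2.9, 2.1, 5.3]
gripper_width: 0.306
t 13.08 p [0.4901 0.0831 0.1155] zang -57.77 F [-2.9  2.1  5.3] q [ 0.06  0.37 -0.42  2.06  0.22  0.75 -1.5 ] w 0.306
tip [0.4868 0.0814 0.0435] up [-0.001 -0.001  1.   ] M [ 0.452  0.606 -0.011]
t 13.08 p [0.4901 0.0831 0.1155] zang -57.77 F [-2.9  2.1  5.3] q [ 0.06  0.37 -0.42  2.06  0.22  0.75 -1.5 ] w 0.306
guess [[249.39999389648438, 206.3000030517578], [301.1000061035156, 204.8000030517578]] found [[248.3000030517578, 204.8000030517578], [299.8999938964844, 204.5]]
guess [[252.89999389648438, 190.6999969482422], [297.70001220703125, 189.39999389648438]] found [[250.5, 192.60000610351562], [295.20001220703125, 188.5]]
lean [0.038 0.023] per corner [[0.078, 0.009], [-0.002, 0.037]] yaw top/bot -57.38 -54.38 len 0.032 0.0342
```

```bash
python3 -m crank '[{"linear":[0,0.0001,0.0002],"dr":[0,2,0],"hand":-1},{"linear":[0,0.0001,0.0003],"dr":[0,4,0],"hand":-1},{"linear":[0,0.0002,0.0004],"dr":[0,6,0],"hand":-1},{"linear":[0.0001,0.0003,0.0005],"dr":[0,8,0],"hand":-1},{"linear":[0.0001,0.0004,0.0006],"dr":[0,10,0],"hand":-1},{"linear":[0.0001,0.0004,0.0008],"dr":[0,12,0],"hand":-1},{"linear":[0.0002,0.0005,0.0009],"dr":[0,14,0],"hand":-1},{"linear":[0.0002,0.0005,0.0009],"dr":[0,14,0],"hand":-1},{"linear":[0.0002,0.0005,0.0009],"dr":[0,14,0],"hand":-1}]'
python3 tq.py; python3 lean.py -71 0.0017;python3 tq.py
```

```text
t: 13.88
eef_pos: [0.4904, 0.0823, 0.115]
tool_rot: [0.113, -0.112, 0.699, -0.698]
contact_force: [-2.5, 2.6, 5.2]
gripper_width: 0.303
t 13.88 p [0.4904 0.0823 0.115 ] zang -71.74 F [-2.5  2.6  5.2] q [ 0.02  0.37 -0.37  2.06  0.19  0.75 -1.72] w 0.303
tip [0.4867 0.0815 0.043 ] up [-0.001 -0.002  1.   ] M [0.854 0.561 0.002]
t 13.88 p [0.4904 0.0823 0.115 ] zang -71.74 F [-2.5  2.6  5.2] q [ 0.02  0.37 -0.37  2.06  0.19  0.75 -1.72] w 0.303
guess [[249.8000030517578, 205.6999969482422], [301.5, 205.10000610351562]] found [[248.3000030517578, 204.8000030517578], [299.70001220703125, 204.60000610351562]]
guess [[253.3000030517578, 190.1999969482422], [298.1000061035156, 189.60000610351562]] found [[253.0, 190.3000030517578], [296.8999938964844, 189.8000030517578]]
lean [0.011 0.018] per corner [[0.013, 0.026], [0.009, 0.01]] yaw top/bot -71.53 -70.97 len 0.0318 0.0313
t 13.93 p [0.4904 0.0823 0.115 ] zang -71.76 F [-1.7  3.4  4.7] q [ 0.02  0.37 -0.37  2.06  0.19  0.75 -1.72] w 0.309
tip [0.4868 0.0815 0.043 ] up [-0.001 -0.002  1.   ] M [ 0.965  0.611 -0.01 ]
```

```bash
for i in 1 2 3; do python3 -m crank '[{"linear":[0,0,0],"dr":[0,0,0],"hand":-1}]' >/dev/null; python3 tq.py | grep -o "M.*"; done; python3 -m crank '[{"linear":[0,0.0001,0.0001],"dr":[0,1.5,0],"hand":-1},{"linear":[0,0.0001,0.0002],"dr":[0,3,0],"hand":-1},{"linear":[0,0.0002,0.0003],"dr":[0,4.5,0],"hand":-1},{"linear":[0.0001,0.0002,0.0004],"dr":[0,6,0],"hand":-1},{"linear":[0.0001,0.0002,0.0004],"dr":[0,6,0],"hand":-1},{"linear":[0.0001,0.0002,0.0004],"dr":[0,6,0],"hand":-1}]'
for i in 1 2 3; do python3 -m crank '[{"linear":[0,0,0],"dr":[0,0,0],"hand":-1}]'>/dev/null; python3 tq.py ; done; python3 lean.py -77 0.002
```

```text
M [1.066 0.536 0.05 ]
M [1.062 0.629 0.042]
M [1.072 0.533 0.047]
t: 14.68
eef_pos: [0.4904, 0.0818, 0.1148]
tool_rot: [0.076, -0.075, 0.704, -0.703]
contact_force: [-2.0, 3.8, 4.7]
gripper_width: 0.307
t 14.77 p [0.4904 0.0817 0.1147] zang -77.79 F [-2.   4.4  4.8] q [-0.    0.36 -0.34  2.06  0.18  0.74 -1.81] w 0.308
tip [0.4866 0.0813 0.0427] up [-0.001 -0.001  1.   ] M [1.337 0.495 0.077]
t 14.85 p [0.4904 0.0817 0.1148] zang -77.79 F [-1.3  4.1  5.5] q [-0.    0.36 -0.34  2.06  0.18  0.74 -1.81] w 0.307
tip [0.4867 0.0813 0.0428] up [-0.001 -0.002  1.   ] M [1.276 0.448 0.123]
t 14.93 p [0.4904 0.0817 0.1148] zang -77.79 F [-2.1  4.4  5.5] q [-0.    0.36 -0.34  2.06  0.18  0.74 -1.81] w 0.306
tip [0.4867 0.0813 0.0427] up [-0.001 -0.001  1.   ] M [1.348 0.471 0.02 ]
t 14.93 p [0.4904 0.0817 0.1148] zang -77.79 F [-2.1  4.4  5.5] q [-0.    0.36 -0.34  2.06  0.18  0.74 -1.81] w 0.306
guess [[249.39999389648438, 205.39999389648438], [301.0, 204.8000030517578]] found [[247.60000610351562, 205.1999969482422], [299.70001220703125, 204.60000610351562]]
guess [[252.89999389648438, 189.89999389648438], [297.70001220703125, 189.3000030517578]] found [[252.89999389648438, 189.89999389648438], [297.29998779296875, 190.1999969482422]]
lean [0.006 0.026] per corner [[-0.004, 0.033], [0.017, 0.02]] yaw top/bot -77.1 -78.16 len 0.0322 0.0316
```

```bash
cat > avg.sh <<'E'
for i in 1 2 3 4 5 6 7 8; do python3 - <<'P'
from h import *
bot.read_camera("top");s=bot.get_obs();print(*np.round(s["torque"],3),*np.round(s["contact_force"],1))
P
done | awk '{for(i=1;i<=6;i++)s[i]+=$i; z=z" "$3} END{for(i=1;i<=6;i++)printf "%.3f ",s[i]/NR; print "|" z}'
E
bash avg.sh; python3 -m crank '[{"linear":[0,0.0001,-0.0002],"dr":[0,0,0],"hand":-1},{"linear":[0,0.0001,-0.0004],"dr":[0,0,0],"hand":-1},{"linear":[0,0.0001,-0.0004],"dr":[0,0,0],"hand":-1},{"linear":[0,0.0001,-0.0004],"dr":[0,0,0],"hand":-1}]'; bash avg.sh
```

```text
1.368 0.503 0.009 -1.688 4.825 5.150 | -0.023 0.056 -0.012 0.036 -0.016 0.008 0.017 0.006
t: 15.72
eef_pos: [0.4904, 0.0818, 0.1147]
tool_rot: [0.075, -0.075, 0.703, -0.703]
contact_force: [-1.6, 3.8, 6.4]
gripper_width: 0.307
1.153 0.483 0.009 -1.650 4.037 5.912 | 0.062 0.02 0.003 0.021 -0.014 0.01 -0.024 -0.004
```

```bash
python3 -m crank '[{"linear":[0,0.0001,0.0001],"dr":[0,1,0],"hand":-1},{"linear":[0,0.0001,0.0001],"dr":[0,2,0],"hand":-1},{"linear":[0,0.0001,0.0001],"dr":[0,2,0],"hand":-1},{"linear":[0,0.0001,0.0001],"dr":[0,2,0],"hand":-1}]'; bash avg.sh;  python3 lean.py -79 0.002
python3 - <<'E'
import cv2,glob,os
f=max(glob.glob("pics/l*.png"),key=os.path.getmtime);g=cv2.cvtColor(cv2.imread(f),6)
print(g[200:236:2,244:306:2])
E
```

```text
t: 16.45
eef_pos: [0.4904, 0.0817, 0.1147]
tool_rot: [0.063, -0.062, 0.705, -0.704]
contact_force: [-1.9, 3.3, 5.8]
gripper_width: 0.304
1.124 0.499 0.020 -1.900 3.962 6.375 | -0.021 0.046 -0.002 0.007 0.083 0.019 0.023 0.002
t 16.85 p [0.4904 0.0818 0.1147] zang -79.8 F [-2.1  4.3  7.1] q [-0.01  0.36 -0.34  2.06  0.17  0.74 -1.85] w 0.305
guess [[249.60000610351562, 205.5], [301.20001220703125, 204.89999389648438]] found [[248.10000610351562, 204.89999389648438], [299.70001220703125, 204.60000610351562]]
guess [[253.10000610351562, 190.0], [297.8999938964844, 189.39999389648438]] found [[252.5, 190.89999389648438], [297.3999938964844, 190.3000030517578]]
lean [0.023 0.021] per corner [[0.028, 0.02], [0.018, 0.023]] yaw top/bot -79.51 -78.96 len 0.0319 0.0321
[[ 82  78  53  50  51  53  52  50  52  51  51  50  52  48  53  51  51  45
   52  51  50  55  53  51  52  51  53  49  83  83  87]
 [ 81  80  83  53  54  52  54  48  51  49  47  51  50  53  51  52  52  51
   54  41  51  52  51  50  49  47  52  50  82  86  84]
 [ 75  82  72  37  35  51  48  50  46  49  49  47  36  36  51  49  48  
[... 1293 characters left out ...]
   60  58  61  77  77  76 143 158  67 162  88  34  80]
 [ 45  57  58  77  75  80  77  77  78  80  78  34 115  69  60  58  64  60
   62  79  83  78  77  79 147 163  74  78  50  58 114]
 [112  52  43  75  76  76  77  77  79  77  78  35  51  54  58  61  61  62
   59  58  52  79  77  79  76  76  77  79  48 102 112]
 [151 157 111  73  78  79  79  74  77  73  77  42  51  60  57  59  61  61
   59  60  52  74  78  79  78  75  78  78  67 115 113]
 [150 149 149 111  74  77  77  76  74  78  75  46  57  58  59  59  63  60
   59  60  56  75  77  77  79  78  80  78 110 115 114]
 [143 144 149 109  77  77  75  76  76  76  78  53  55  49  41  38  36  33
   36  48  56  72  78  77  77  78  78  80 111 119 117]]
```

```bash
python3 -m crank '[{"linear":[0,0,0.0001],"dr":[0,1,0],"hand":-1},{"linear":[0,0,0.0001],"dr":[0,2,0],"hand":-1},{"linear":[0,0,0.0002],"dr":[0,3,0],"hand":-1},{"linear":[0,0,0.0002],"dr":[0,3,0],"hand":-1},{"linear":[0,0,0.0002],"dr":[0,3,0],"hand":-1}]'; bash avg.sh; bash avg.sh;  python3 lean.py -82 0.002
```

```text
t: 17.32
eef_pos: [0.4904, 0.0816, 0.1147]
tool_rot: [0.045, -0.044, 0.706, -0.705]
contact_force: [-1.8, 4.2, 6.0]
gripper_width: 0.305
1.157 0.543 0.050 -1.913 3.875 6.238 | 0.038 0.027 0.024 0.071 0.009 0.081 0.103 0.046
1.187 0.525 0.035 -2.113 3.937 6.213 | 0.002 0.072 0.051 0.029 0.054 0.043 -0.015 0.044
t 18.12 p [0.4904 0.0816 0.1147] zang -82.79 F [-1.6  4.5  6. ] q [-0.02  0.36 -0.32  2.06  0.17  0.74 -1.89] w 0.303
guess [[249.60000610351562, 205.5], [301.29998779296875, 204.89999389648438]] found [[247.89999389648438, 205.5], [299.6000061035156, 204.39999389648438]]
guess [[253.10000610351562, 190.0], [297.8999938964844, 189.39999389648438]] found [[251.5, 191.8000030517578], [297.70001220703125, 189.5]]
lean [0.023 0.014] per corner [[0.039, 0.002], [0.007, 0.027]] yaw top/bot -81.57 -79.9 len 0.032 0.033
```

```bash
python3 -m crank '[{"linear":[0,0,0.0001],"dr":[0,1,0],"hand":-1},{"linear":[0,0,0.0001],"dr":[0,2,0],"hand":-1},{"linear":[0,0,0.0001],"dr":[0,2,0],"hand":-1},{"linear":[0,0,0.0001],"dr":[0,2,0],"hand":-1}]'; bash avg.sh; bash avg.sh;  python3 lean.py -83 0.002
```

```text
t: 18.5
eef_pos: [0.4904, 0.0815, 0.1146]
tool_rot: [0.032, -0.032, 0.707, -0.706]
contact_force: [-1.6, 3.7, 5.8]
gripper_width: 0.306
1.197 0.545 0.061 -1.787 4.050 6.338 | 0.093 0.076 0.036 0.093 -0.003 0.06 0.064 0.067
1.201 0.530 0.057 -1.588 4.062 5.888 | 0.091 0.029 0.042 0.061 0.066 0.063 0.059 0.048
t 19.3 p [0.4904 0.0815 0.1147] zang -84.79 F [-2.   4.2  5. ] q [-0.02  0.36 -0.32  2.06  0.16  0.74 -1.92] w 0.306
guess [[249.1999969482422, 205.89999389648438], [300.79998779296875, 204.39999389648438]] found [[247.8000030517578, 205.60000610351562], [299.20001220703125, 204.1999969482422]]
guess [[252.6999969482422, 190.39999389648438], [297.5, 189.0]] found [[252.6999969482422, 190.5], [296.5, 188.39999389648438]]
lean [-0.002  0.016] per corner [[0.006, 0.026], [-0.009, 0.007]] yaw top/bot -83.03 -81.95 len 0.0319 0.0313
```

Torque rises in proportion to angle with no further sinking, so the foot is at its stop. I'll unwind to take the load off, then withdraw.

```bash
python3 -m crank '[{"linear":[0,0,-0.0001],"dr":[0,-2,0],"hand":-1},{"linear":[0,0,-0.0002],"dr":[0,-4,0],"hand":-1},{"linear":[0,0,-0.0004],"dr":[0,-6,0],"hand":-1},{"linear":[0,-0.0005,-0.0005],"dr":[0,-8,0],"hand":-1},{"linear":[0,-0.001,-0.0005],"dr":[0,-8,0],"hand":-1},{"linear":[0,-0.001,-0.0005],"dr":[0,-8,0],"hand":-1}]'; bash avg.sh; python3 lean.py -76 0.002
```

```text
t: 19.85
eef_pos: [0.49, 0.0817, 0.115]
tool_rot: [0.081, -0.081, 0.703, -0.702]
contact_force: [0.2, 4.8, -1.2]
gripper_width: 0.303
1.344 0.016 0.003 -0.325 4.550 -2.725 | -0.024 0.049 0.007 -0.015 0.049 0.011 -0.033 -0.022
t 20.25 p [0.4899 0.0817 0.1152] zang -76.87 F [ 0.   4.6 -3.9] q [-0.    0.36 -0.35  2.06  0.18  0.74 -1.8 ] w 0.303
guess [[249.39999389648438, 204.39999389648438], [301.0, 203.6999969482422]] found [[248.39999389648438, 204.0], [299.79998779296875, 204.0]]
guess [[252.89999389648438, 189.0], [297.70001220703125, 188.39999389648438]] found [[252.5, 189.60000610351562], [297.29998779296875, 189.39999389648438]]
lean [0.016 0.015] per corner [[0.018, 0.012], [0.014, 0.018]] yaw top/bot -76.82 -76.66 len 0.0319 0.0321
```

```bash
python3 -m crank '[{"linear":[0,0,-0.0003],"dr":[0,0,0],"hand":-1},{"linear":[0,0,-0.0006],"dr":[0,0,0],"hand":-1},{"linear":[0,0,-0.0006],"dr":[0,0,0],"hand":-1}]';  python3 -m crank '[{"linear":[0,-0.002,0],"dr":[0,0,0],"hand":-1},{"linear":[0,-0.004,0],"dr":[0,0,0],"hand":-1},{"linear":[0,-0.006,0],"dr":[0,0,0],"hand":-1},{"linear":[0,-0.008,0],"dr":[0,0,0],"hand":-1},{"linear":[0,-0.010,0],"dr":[0,0,0],"hand":-1},{"linear":[0,-0.012,0],"dr":[0,0,0],"hand":-1}]'
```

```text
t: 20.55
eef_pos: [0.4898, 0.0819, 0.1153]
tool_rot: [0.081, -0.081, 0.703, -0.702]
contact_force: [0.2, 3.5, -3.1]
gripper_width: 0.303
t: 21.05
eef_pos: [0.4899, 0.082, 0.1277]
tool_rot: [0.081, -0.081, 0.703, -0.702]
contact_force: [-0.2, 1.5, -2.5]
gripper_width: 0.305
```

```bash
python3 -m crank '[{"linear":[0,-0.003,0],"dr":[0,0,0],"hand":-1},{"linear":[0,-0.008,0],"dr":[0,0,0],"hand":-1},{"linear":[0,-0.02,0],"dr":[0,0,0],"hand":-1},{"linear":[0,-0.045,0],"dr":[0,0,0],"hand":-1},{"linear":[0,-0.08,0],"dr":[0,0,0],"hand":-1},{"linear":[0,-0.08,0],"dr":[0,0,0],"hand":-1},{"linear":[0,-0.08,0],"dr":[0,0,0],"hand":-1}]'; python3 tq.py
python3 - <<'E'
from plan import *
s,R,p=st();im=bot.read_camera("wrist");cv2.imwrite("pics/w8.png",im)
c=cam("wrist",s);g=cv2.cvtColor(im,6)
sq=np.array([(-1,0,-1),(-1,0,1),(1,0,1),(1,0,-1)])
for n,H,y,zz in (("loose",[.487,.0813],-76.8,.059),("home",[.5824,.0499],-18,.059)):
    Rn=target(np.zeros(3),(0,0),y)[1]
    for h,q in ((.059,sq),(.025,sq[:2])):
        G=proj(c,np.array([*H,h])+.016*q@Rn.T).astype(np.float32)
        F=cv2.cornerSubPix(g,G.reshape(-1,1,2).copy(),(4,4),(-1,-1),(3,50,.01)).reshape(-1,2)
        print(n,h,"guess",G.round(1).tolist(),"found",F.round(1).tolist(),"xy",np.mean([onz(c,u,h)[:2] for u in F],0).round(4))
E
```

```text
t: 21.63
eef_pos: [0.4916, 0.082, 0.2098]
tool_rot: [0.082, -0.079, 0.703, -0.702]
contact_force: [-0.9, -0.0, -2.2]
gripper_width: 0.309
t 21.63 p [0.4916 0.082  0.2098] zang -76.92 F [-0.9 -0.  -2.2] q [ 0.03  0.23 -0.37  1.98  0.11  0.95 -1.73] w 0.309
tip [0.4882 0.0814 0.1377] up [-0.005 -0.001  1.   ] M [ 0.031  0.003 -0.001]
t 21.63 p [0.4916 0.082  0.2098] zang -76.92 F [-0.9 -0.  -2.2] q [ 0.03  0.23 -0.37  1.98  0.11  0.95 -1.73] w 0.309
loose 0.059 guess [[257.20001220703125, 172.3000030517578], [293.3999938964844, 172.1999969482422], [292.8999938964844, 206.39999389648438], [257.8999938964844, 206.5]] found [[255.8000030517578, 172.8000030517578], [292.0, 172.0], [292.8999938964844, 206.39999389648438], [257.70001220703125, 207.39999389648438]] xy [0.4866 0.0819]
loose 0.025 guess [[259.0, 164.39999389648438], [291.6000061035156, 164.3000030517578]] found [[258.70001220703125, 165.0], [291.29998779296875, 163.5]] xy [0.5026 0.0853]
home 0.059 guess [[311.8999938964844, 96.0999984741211], [333.6000061035156, 60.29999923706055], [366.1000061035156, 82.19999694824219], [343.79998779296875, 116.69999694824219]] found [[310.8999938964844, 96.4000015258789], [335.79998779296875, 59.099998474121094], [366.5, 82.69999694824219], [344.20001220703125, 117.9000015258789]] xy [0.5823 0.0494]
home 0.025 guess [[308.1000061035156, 95.5], [327.5, 63.5]] found [[310.8999938964844, 96.4000015258789], [327.5, 63.5]] xy [0.5872 0.0638]
```

```bash
python3 -m crank '[{"linear":[-0.1236,0,-0.307],"dr":[0,-75.7,0],"hand":-1},{"linear":[-0.1236,0,-0.307],"dr":[0,-75.7,0],"hand":-1},{"linear":[-0.1236,0,-0.307],"dr":[0,-75.7,0],"hand":-1},{"linear":[-0.1236,0,-0.307],"dr":[0,-75.7,0],"hand":-1},{"linear":[-0.1236,0,-0.307],"dr":[0,-75.7,0],"hand":-1},{"linear":[-0.1236,0,-0.307],"dr":[0,-75.7,0],"hand":-1},{"linear":[-0.1236,0,-0.307],"dr":[0,-75.7,0],"hand":-1},{"linear":[-0.1236,0,-0.307],"dr":[0,-75.7,0],"hand":-1},{"linear":[-0.1236,0,-0.307],"dr":[0,-75.7,0],"hand":-1},{"linear":[-0.1236,0,-0.307],"dr":[0,-75.7,0],"hand":-1}]'
python3 -m crank '[{"linear":[0,0,0],"dr":[0,-4.1,0],"hand":-1},{"linear":[0,0,0],"dr":[0,-4.1,0],"hand":-1},{"linear":[0,0,0],"dr":[0,-4.1,0],"hand":-1},{"linear":[0,0,0],"dr":[0,-4.1,0],"hand":-1}]'
python3 - <<'E'
from plan import *
off[:]=[.0038,.072,-.0003]
for i in range(3):
    bot.read_camera("top");s,R,p=st()
print("tip",(p+R@off).round(4),"up",-R[:,1].round(4))
rel(p,R,*target(np.array([.5427,.409,.1]) ,(0,0),-1.2)[:2]); go([.5427,.409,.14])
im=bot.read_camera("wrist");cv2.imwrite("pics/w9.png",im);print([(np.round(x['extent'],1),round(x['score'],2)) for x in bot.search_frame("wrist","stand")])
c=cam("wrist",s);a=np.radians(7);P=.032*np.array([(-1,-1),(1,-1),(1,1),(-1,1)])@np.array([[np.cos(a),np.sin(a)],[-np.sin(a),np.cos(a)]])+[.5427,.407]
print("pred block top",proj(c,np.c_[P,np.full(4,.058)]).round(1).tolist())
g=cv2.cvtColor(im,6);G=proj(c,np.c_[P,np.full(4,.058)]).astype(np.float32);F=cv2.cornerSubPix(g,G.reshape(-1,1,2).copy(),(5,5),(-1,-1),(3,50,.01)).reshape(-1,2);print(F.round(1).tolist(),[onz(c,u,.058)[:2].round(4).tolist() for u in F])
E
```

```text
t: 22.52
eef_pos: [0.5386, 0.4121, 0.2052]
tool_rot: [0.479, -0.48, 0.521, -0.519]
contact_force: [0.0, -0.8, -1.0]
gripper_width: 0.303
t: 22.85
eef_pos: [0.5404, 0.4086, 0.2066]
tool_rot: [0.494, -0.495, 0.506, -0.506]
contact_force: [-0.6, 0.0, -1.6]
gripper_width: 0.308
t 22.9 p [0.5405 0.4087 0.207 ] zang -1.27 F [-0.3  0.8 -1.4] q [-0.29  0.59 -0.67  1.54  0.39  1.15 -1.06] w 0.307
t 22.95 p [0.5405 0.4089 0.2073] zang -1.25 F [ 0.4 -0.4 -1.5] q [-0.29  0.59 -0.67  1.54  0.39  1.15 -1.06] w 0.306
t 23.0 p [0.5405 0.409  0.2075] zang -1.22 F [ 0.4 -0.6 -0.7] q [-0.29  0.59 -0.67  1.54  0.39  1.15 -1.06] w 0.303
tip [0.5401 0.4053 0.1355] up [-0.e+00 -4.e-04  1.e+00]
linear [-0.0038  0.0355  0.0025] dr [-0.   -0.02 -0.02]
t 23.0 p [0.5405 0.409  0.2075] zang -1.22 F [ 0.4 -0.6 -0.7] q [-0.29  0.59 -0.67  1.54  0.39  1.15 -1.06] w 0.303
linear to [0.5427, 0.409, 0.14] [0.     0.0675 0.0022]
[(array([237.6, 138.9, 316.4, 224.2]), 0.95), (array([147. , 259.1, 196.5, 315.3]), 0.41)]
pred block top [[249.6, 224.6], [318.3, 215.4], [310.5, 146.5], [237.3, 157.0]]
[[248.89999389648438, 224.5], [316.5, 216.6999969482422], [310.5, 147.0], [237.0, 156.60000610351562]] [[0.5142, 0.3715], [0.5767, 0.3779], [0.5706, 0.4422], [0.5068, 0.4352]]
```

```bash
python3 -m crank '[{"linear":[-0.0008,0,0.002],"dr":[0,0,0],"hand":-1},{"linear":[-0.0008,0.03,0.002],"dr":[0,0,0],"hand":-1},{"linear":[-0.0008,0.06,0.002],"dr":[0,0,0],"hand":-1},{"linear":[-0.0008,0.067,0.002],"dr":[0,0,0],"hand":-1},{"linear":[-0.0008,0.074,0.002],"dr":[0,0,0],"hand":-1},{"linear":[-0.0008,0.08,0.002],"dr":[0,0,0],"hand":-1},{"linear":[-0.0008,0.085,0.002],"dr":[0,0,0],"hand":-1},{"linear":[-0.0008,0.09,0.002],"dr":[0,0,0],"hand":-1},{"linear":[-0.0008,0.09,0.002],"dr":[0,0,0],"hand":-1}]'
```

```text
t: 23.85
eef_pos: [0.5426, 0.4101, 0.1175]
tool_rot: [0.495, -0.495, 0.505, -0.505]
contact_force: [-0.1, 0.4, -1.7]
gripper_width: 0.305
```

Tip is about 13 mm into the hole without contact. Continuing down.

```bash
python3 -m crank '[{"linear":[0,0.008,0],"dr":[0,0,0],"hand":-1},{"linear":[0,0.016,0],"dr":[0,0,0],"hand":-1},{"linear":[0,0.024,0],"dr":[0,0,0],"hand":-1},{"linear":[0,0.031,0],"dr":[0,0,0],"hand":-1},{"linear":[0,0.036,0],"dr":[0,0,0],"hand":-1},{"linear":[0,0.039,0],"dr":[0,0,0],"hand":-1},{"linear":[0,0.039,0],"dr":[0,0,0],"hand":-1},{"linear":[0,0.039,0],"dr":[0,0,0],"hand":-1}]'; python3 -m crank '[{"linear":[0,0.001,0],"dr":[0,0,0],"hand":-1},{"linear":[0,0.002,0],"dr":[0,0,0],"hand":-1},{"linear":[0,0.002,0],"dr":[0,0,0],"hand":-1},{"linear":[0,0.002,0],"dr":[0,0,0],"hand":-1}]'
```

```text
t: 24.52
eef_pos: [0.5425, 0.4102, 0.0785]
tool_rot: [0.495, -0.495, 0.505, -0.505]
contact_force: [0.2, -0.0, -2.5]
gripper_width: 0.307
t: 24.85
eef_pos: [0.5426, 0.4101, 0.0768]
tool_rot: [0.495, -0.495, 0.505, -0.505]
contact_force: [0.1, 1.0, -1.1]
gripper_width: 0.305
```

```bash
python3 -m crank '[{"linear":[0,0.0005,0],"dr":[0,0,0],"hand":-1},{"linear":[0,0.001,0],"dr":[0,0,0],"hand":-1},{"linear":[0,0.0015,0],"dr":[0,0,0],"hand":-1},{"linear":[0,0.0015,0],"dr":[0,0,0],"hand":-1},{"linear":[0,0.0015,0],"dr":[0,0,0],"hand":-1}]'; python3 -m crank '[{"linear":[0,0.0005,0],"dr":[0,0,0],"hand":-1},{"linear":[0,0.0005,0],"dr":[0,0,0],"hand":-1},{"linear":[0,0.0005,0],"dr":[0,0,0],"hand":-1}]'
```

```text
t: 25.27
eef_pos: [0.5426, 0.4101, 0.0752]
tool_rot: [0.495, -0.495, 0.505, -0.505]
contact_force: [-0.1, 0.4, -0.2]
gripper_width: 0.309
t: 25.52
eef_pos: [0.5426, 0.4102, 0.0752]
tool_rot: [0.495, -0.495, 0.505, -0.505]
contact_force: [-0.9, -2.5, 5.2]
gripper_width: 0.306
```

Collar rests on the block, at the same height as when gripped (0.0752). Releasing.

```bash
python3 -m crank '[{"linear":[0,-0.0003,0],"dr":[0,0,0],"hand":-0.2},{"linear":[0,-0.0003,0],"dr":[0,0,0],"hand":0.2},{"linear":[0,-0.0003,0],"dr":[0,0,0],"hand":1},{"linear":[0,-0.0003,0],"dr":[0,0,0],"hand":1},{"linear":[0,-0.0003,0],"dr":[0,0,0],"hand":1},{"linear":[0,-0.0003,0],"dr":[0,0,0],"hand":1},{"linear":[0,-0.0003,0],"dr":[0,0,0],"hand":1},{"linear":[0,-0.0003,0],"dr":[0,0,0],"hand":1}]'; python3 -m crank '[{"linear":[0,-0.01,0],"dr":[0,0,0],"hand":1},{"linear":[0,-0.03,0],"dr":[0,0,0],"hand":1},{"linear":[0,-0.06,0],"dr":[0,0,0],"hand":1},{"linear":[0,-0.1,0],"dr":[0,0,0],"hand":1},{"linear":[0,-0.14,0],"dr":[0,0,0],"hand":1},{"linear":[0,-0.175,0],"dr":[0,0,0],"hand":1},{"linear":[0,-0.175,0],"dr":[0,0,0],"hand":1},{"linear":[0,-0.175,0],"dr":[0,0,0],"hand":1}]'
python3 - <<'E'
from plan import *
bot.read_camera("top");s,R,p=st();im=bot.read_camera("wrist");cv2.imwrite("pics/w10.png",im);c=cam("wrist",s)
for o in ("driver","stand"): print(o,[(np.round(x['extent'],1).tolist(),round(x['score'],2)) for x in bot.search_frame("wrist",o)])
def box(h,z0,z1,xy,yaw):
    a=np.radians(yaw);P=h*np.array([(-1,-1),(1,-1),(1,1),(-1,1)])@np.array([[np.cos(a),np.sin(a)],[-np.sin(a),np.cos(a)]])+xy
    Q=np.vstack([proj(c,np.c_[P,np.full(4,z)]) for z in (z0,z1)]);return Q.min(0).round(1),Q.max(0).round(1)
print("pred driver handle",box(.0135,.064,.126,[.5427,.4067],-1.2),"block",box(.032,0,.058,[.5421,.4067],7))
t=bot.read_camera("top")
for o in ("driver","jar","lemon","foot_socket"): print(o,[(np.round(x["xy"]).tolist(),round(x["score"],2)) for x in bot.place_of("top",o)[:2]])
a=cv2.imread("pics/top0.png");d=cv2.absdiff(a,t).max(2);print("top diff driver region",d[205:235,188:222].max(),(d[205:235,188:222]>40).sum(), "jar",(d[145:180,250:285]>40).sum(),"lemon",(d[255:290,240:290]>40).sum())
cv2.imwrite("pics/top1.png",t)
E
```

```text
t: 26.18
eef_pos: [0.5426, 0.4101, 0.0749]
tool_rot: [0.495, -0.495, 0.505, -0.505]
contact_force: [-0.2, 0.6, 0.4]
gripper_width: 1.008
t: 26.85
eef_pos: [0.5433, 0.4113, 0.2538]
tool_rot: [-0.497, 0.493, -0.505, 0.505]
contact_force: [-0.1, -0.3, -1.1]
gripper_width: 0.998
t 26.9 p [0.5427 0.4102 0.2513] zang -1.15 F [-0.2 -1.  -0. ] q [-0.28  0.56 -0.68  1.48  0.36  1.23 -1.03] w 1.002
driver [([136.0, 106.5, 195.9, 144.2], 0.85), ([344.0, 95.8, 398.1, 136.4], 0.84), ([257.2, 162.8, 290.6, 209.4], 0.58), ([227.5, 274.8, 372.6, 382.8], 0.32)]
stand [([240.7, 135.4, 309.0, 209.2], 0.79), ([368.6, 255.1, 409.4, 283.4], 0.43)]
pred driver handle (array([259.8, 165.1]), array([292.9, 212.3])) block (array([239. , 133.8]), array([310.3, 210.4]))
driver []
jar [([266.0, 162.0], 0.64)]
lemon []
foot_socket [([352.0, 244.0], 0.61), ([350.0, 241.0], 0.52)]
top diff driver region 103 887 jar 0 lemon 1000
```

Run:
```python
from h import *
im=bot.read_camera("scene");cv2.imwrite("pics/scene1.png",im);a=cv2.imread("pics/scene0.png");d=cv2.absdiff(a,im).max(2)
for n,(l,t,r,b) in {"lemon":(295,255,340,292),"jar":(234,172,262,212),"block+driver":(200,215,250,285),"loose foot":(362,190,392,220),"red":(158,205,185,265),"orange":(205,268,235,325)}.items(): print(n,(d[t:b,l:r]>40).sum(),(b-t)*(r-l))
for o in ("lemon","jar","driver"): print(o,[(np.round(x["xy"]).tolist(),round(x["score"],2)) for x in bot.place_of("scene",o)[:3]])
s,R,p=st()
```

```text
lemon 0 1665
jar 0 1120
block+driver 526 3500
loose foot 145 900
red 0 1620
orange 418 1710
lemon [([317.0, 281.0], 0.83)]
jar [([247.0, 206.0], 0.92)]
driver [([224.0, 321.0], 0.98), ([175.0, 258.0], 0.89)]
t 27.5 p [0.5425 0.41   0.2498] zang -1.15 F [-0.6  0.  -0.2] q [-0.28  0.56 -0.68  1.48  0.36  1.23 -1.03] w 1.003
```

```bash
python3 -c "
from station import bot
print(bot.hand_in())"
```

```text
the job is handed in; nothing more can be done
None
```

The foot is turned to its stop and upright, and the driver is back in its block. I handed the job in at about 27.5 s of the 72 s. The hand-in gives no verdict, so what follows comes from my own checks.

**What I did:** I took the pale-handled driver from the block and entered the leaning socket along its lean. I seated the bit about 16 mm deep, brought the foot upright, and turned it clockwise with a push of about 4–8 N. Then I unwound the load, lifted straight out, put the driver back and moved clear.

**Last checks:**
- **Foot home:** The foot sank about 2 mm and its unloaded turn was about 57°. Past that, the turning torque kept rising (0.01 to 0.06 N m) with no more sinking, so I stopped there. The torque readings are noisy, and the angle assumes the foot sat square to the board at joint zero. I did not read the joint directly.
- **Foot upright:** Lean measured about 0.01–0.02 rad after I pulled the bit out. Comparing with the neighbouring home foot instead gave up to about 0.04 rad, which is coarser. One noisy reading during the turn also came out near 0.04 rad.
- **Driver back:** The collar met the block at the same height as when I picked it up. In the wrist picture the driver lies within 3 pixels of where a fully seated, upright driver should appear.
- **Bystanders:** The jar and lemon regions are unchanged in the scene picture. The top camera could not see the lemon because the arm covered it.
- **Look-alikes:** Neither was touched. Some pixels changed around the orange one, probably the arm's shadow, but its detected position moved only about 1 pixel.

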